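# Open the touch-catch holding cupboard and load the red-lidded soup pot

### The arm

A 6-joint arm with a two-finger parallel gripper is mounted at the origin on the work surface. World frame = base frame: x ahead of the robot, y to its left, z up, the work surface at z = 0. Lengths are in mm, angles in rad, forces in N, time in s.
With the tool pointing down it reaches from about 275 to 1000 mm from the base axis. Payload 8.4 kg.
Tool frame: the origin (TCP) lies on the centre line of the jaws, within the pads' length; the fingertips stand 22 mm ahead of it and the grasp point (between the pads) lies 3 mm ahead of it; z points along the fingers, x is the direction in which the jaws open and shut, and the axes are right-handed (so a half turn about z gives the same grasp; the last joint's range is limited). The gripper opens to 85 mm and grips with 20 to 120 N. Pads are 22 mm wide; open, the fingers measure 114 mm over their backs; the gripper's body (76 mm by 85 mm) begins 54 mm behind the grasp point. The pads swing forward as they close: fully open they stand 13 mm farther back than shut.
Start: joints at [1.158, 0.353, 1.633, -0, 1.155, -0.002], TCP at [249.588, 573.004, 253.281] pointing down, gripper open.
Joint ranges: [-2.63, 2.63], [-0.92, 2.1], [0.06, 2.66], [-1.3, 4.44], [0, 2.69], [-3.02, 3.02]. Speed limits (rad/s): [2.22, 2.22, 2.79, 3.14, 3.14, 3.14].

### API

Orientations are given as [roll, pitch, yaw] about the fixed x, y, z axes, in that order (R = Rz(yaw) Ry(pitch) Rx(roll)).
In Python, from rig import status, viewer, job gives the robot as it stands.
- The arm moves only by the tool send_rows, never from a script. Its argument "plan" is a list of rows, each a list of 3 entries, a list of its own where there are three numbers: the shift along the tool's x, y, z in m, then the turn, a rotation vector about the tool's x, y, z in rad, then the opening, from -1 (shut) to 1 (fully open). In form: [[[x, y, z], [rx, ry, rz], jaw], ...]. A call has exactly 5 rows; each row is the pose to reach, as a shift and turn from the pose measured when the call began, along the tool's axes at that moment; what a row does not reach only later rows make up. A row lasts 1/12 s, in which the tool goes at most 41.7 mm and 7.16 degrees, less where a joint would pass 70% of its speed; a pose out of reach is approached as far as the arm can. A call with a gripper value outside its range is refused whole. The fingers move at their own pace and stop on an object; "squeeze" is the grip in N (left out, the last holds). Time passes only in rows, so rows that repeat a pose let the fingers close, or fill a call up. It gives the time, the measured TCP pose, the force and the opening at its end, in the units of the state.
- status.sense(): the state, without advancing time (a new reading comes with each control period).
- viewer.grab_frame(name): name is "scene" or "top" or "wrist"; returns the picture (384x512x3 uint8, red, green, blue); there is no depth.
- viewer.camera_params(name): a dict with "intrinsics" (3x3 intrinsics, pixels), "dist_coeffs" ([k1, k2, p1, p2, k3] as OpenCV has them; the pictures are not rectified), "xyz" and "orientation" of the camera in the world. Camera axes: x right, y down, z forward; pixel columns grow to the right and rows downward; lengths in mm; the calibration is good to about 2 mm. A picture is of the moment at which its call begins: read the wrist's pose just before it. camera_params takes no time and is no camera call; for the wrist camera it gives the pose at the moment of the call.
- job.sign_off(): hands the job in, once; it reports no verdict.
Trained networks look in the newest picture that a camera, given by its name, has taken for a name from the list of things; names that differ only in an ending like _2 or _b are one class to them, and where a whole thing is asked for, a point or a joint stands for the part that bears it (a point fixed in the world has none). Each returns a list of dicts, best first, with "p" (0 to 1); they miss things now and then, are a little off and sometimes report something else, mostly with a low value. They report only what shows in the picture. A call takes as long as a camera call. They do not tell look-alikes from the thing itself.
- viewer.cut_out(label, camera): "mask" (384x512 bool, what is visible of it) and "extent" ([left, top, width, height] in pixels, round what is visible of it).
The state is a dict: "clock": time; "qpos": joint angles; "qvel": joint speeds; "joint_efforts": joint torques, N m; "eef_pos": TCP position; "tcp_rot": TCP orientation; "contact_force": force on the tool from outside, world axes, zero at the start; "wrist_torque": the same for the moment, N m; "opening": opening from 0.0 (shut) to 1.0 (fully open).
Only numpy, scipy, OpenCV 4.12 (cv2) and the standard library are available. Lean on these libraries where they do the work, as an engineer would, in place of code of your own. Each camera call takes 0.05 s, during which the arm holds its last target.

### The job

Open the hot-holding cupboard: push its white door in by the blue mark so that the touch catch lets go and it springs ajar, then swing it wide open, about square to the cupboard's front or further. Then put the soup pot with the red lid into the cupboard, keeping it upright and setting it down gently so that it stands on the cupboard's floor, wholly behind the front edge. Leave the door standing wide open for the pots that follow, and leave everything else on the bench where it is.

Things in the scene. Friction and masses are not known exactly. Their poses are not given: they have to be found in the camera images.
- cabinet: Brushed-metal cupboard, fixed, 220 deep (x), 300 wide (y), 260 high; control box 30 high on the back half of its roof. Origin: centre of its underside, on the bench. Its -x axis points out of its front, +y to the hinge side, z up. Front plane x = -110. Inside: floor 30, ceiling 242 above the bench, walls 12 thick (clear width 276), back at x = +98. Catch on the -y wall, 26 thick, 95 to 175 high.
- door (a joint): Door angle about its upright hinge, rad: about 0 shut, growing outwards, 1.57 square to the front, stop at 1.75. Shut, the catch holds it. Pushed inwards 4 to 5 mm at the mark (12 to 15 N; firm stop at 5.5 mm, -0.022 rad) the catch lets go; when the pusher is drawn back, an ejector rod swings it out to about 0.18 to 0.25 rad. Pushed shut it springs ajar again. Slight hinge friction: it stays where left.
- door_pad (a point): Centre of the round blue press mark, 44 across, on the door's flat outer face, 255 from the hinge line, 45 from the free edge, 50 below the door's top edge; moves with the door. The door: white panel 300 wide, 18 thick, 246 high, top edge 258 above the bench, covering the whole front, no handle. Axes: -x out of the face, +y to the hinge, z up, turning with the door.
- door_edge (a point): Top corner of the door's free edge, mid-thickness; moves with the door. Inner face 9 mm inwards of it, outer face 9 mm outwards. Door ajar: the gap behind this edge, to the cupboard's front plane, is about 50 or more, open from above and from the side; only the ejector rod crosses it (12 thick, 25 in from the edge, 105 above the bench; it stays out). Axes: -x out of the outer face, +y along the door to the hinge.
- door_hinge (a point): Point on the door's upright hinge axis, at the height of the door's top edge. The axis lies on the door's inner face, 6.5 mm in front of the cupboard's front plane, at its +y side edge. The free edge is 300 from it. Axes turn with the door, as for the edge.
- cabinet_spot (a point): Good place for the pot: a point on the cupboard's inner floor, midway between the side walls and 55 behind the front plane. Axes as the cupboard's.
- pot_red_mid (a point): Centre, half-way up (44 above its foot), of the soup pot to be loaded: a round brown card pot with a white band and a RED lid, 60 across the body, 64 across the lid (top 9 mm), 88 high, about 0.3 kg, rigid. z up along its axis.
- pot_green_mid (a point): Centre of the same kind of pot with a GREEN lid, 64 across, 88 high; stays where it is.
- pot_yellow_mid (a point): Centre of the same kind of pot with a YELLOW lid, 64 across, 88 high; stays where it is.
- meal_stack: Stack of three sealed white meal trays, 140 x 190 (x, y), 137 high; origin under its centre. Leave alone.
- yoghurt_pack: Pack of four yoghurt cups, 135 x 135, 72 high; origin under its centre. Leave alone.
- water0: Water bottle, 64 across, 200 high, blue cap; origin under its centre. Leave alone.
- water1: Another such water bottle. Leave alone.
- ladle: Serving spoon with black handle, 240 long, lying flat on the bench; origin under its middle. Leave alone.
Things that resemble listed ones, but are neither listed nor needed, are in the scene too. What is shaped like the part that bears pot_red_mid but black, grey or orange is not meant.

How it is judged:
By the outcome, as a careful person would: the job done as asked, in the order asked, and still so for the second after the job is handed in, with the robot touching nothing.
It also fails if it takes over 64 s, if anything falls off the work surface, if the arm or the gripper's body presses on something with over 40 N, if the wrist force passes 120 N, or if a joint passes its speed limit or range.

## Working session

There is one attempt and no reset: what is moved stays moved. The work goes in short steps, Python scripts to look and compute and a tool call to move; the robot and the scene stay as the last step left them, time stands still between calls to the robot, and variables do not carry over. Pictures are saved under pics/ and viewed, and the job is handed in when it is done.

Besides the shell and the picture viewer there is one more tool, called after "Call:" as name([rows], argument=value, ...), one row to a line, values as JSON. send_rows: Moves the arm, as the interface text tells. Its arguments: {"type":"object","properties":{"plan":{"type":"array"},"squeeze":{"type":"number"}},"required":["plan"]}

```bash
mkdir -p pics; ls; python3 - <<'E'
from rig import status, viewer, job
import cv2, numpy as np
print(status.sense())
for n in ["scene","top","wrist"]:
    p=viewer.camera_params(n); print(n,p)
    im=viewer.grab_frame(n)
    cv2.imwrite(f"pics/{n}0.png",im[:,:,::-1])
E
```

```text
pics
{'clock': 0.0, 'qpos': array([ 1.15758307e+00,  3.53692838e-01,  1.63412959e+00,  4.30370437e-05,
        1.15517346e+00, -2.35973170e-03]), 'qvel': array([ 6.57624759e-04, -2.16953728e-03, -1.28611731e-05, -1.26192786e-03,
        1.47241235e-03,  1.71980610e-04]), 'joint_efforts': array([ 1.07077224e-04, -6.05255270e+01, -3.42059970e+01,  1.32535996e-05,
        9.50824236e-03, -6.86572079e-06]), 'eef_pos': array([249.41012234, 572.60316401, 252.53568025]), 'tcp_rot': array([-3.14154999e+00,  1.40313783e-03,  1.15992543e+00]), 'contact_force': array([0.16683079, 0.28266772, 0.25157448]), 'wrist_torque': array([-0.01902375,  0.01666244,  0.01045592]), 'opening': 1.0001781283325197}
scene {'intrinsics': array([[450.76248311,   0.        , 261.09005449],
       [  0.        , 450.76248311, 195.69865397],
       [  0.        ,   0.        ,   1.        ]]), 'dist_coeffs': array([0.01053874, 0.        , 0.        , 0.        , 0.        ]), 'xyz': array([1289.66676286,  487.85108374, 1180.86785862]), 'orientation': array([-2.44832726,  0.02019939,  2.14319475])}
top {'intrinsics': array([[457.99821139,   0.        , 247.84653376],
       [  0.        , 457.99821139, 191.05551495],
       [  0.        ,   0.        ,   1.        ]]), 'dist_coeffs': array([-0.14635267,  0.        ,  0.        ,  0.        ,  0.        ]), 'xyz': array([ 273.57864075,    5.0226925 , 1559.74095527]), 'orientation': array([-2.92297722e+00,  2.22407287e-03, -1.62695653e+00])}
wrist {'intrinsics': array([[328.36566269,   0.        , 254.51308895],
       [  0.        , 328.36566269, 190.74570874],
       [  0.        ,   0.        ,   1.        ]]), 'dist_coeffs': array([-0.01645246,  0.        ,  0.        ,  0.        ,  0.        ]), 'xyz': array([181.33745344, 602.07188935, 373.22765904]), 'orientation': array([2.84699427e+00, 1.70617423e-03, 1.16015496e+00])}
```

View pics/scene0.png

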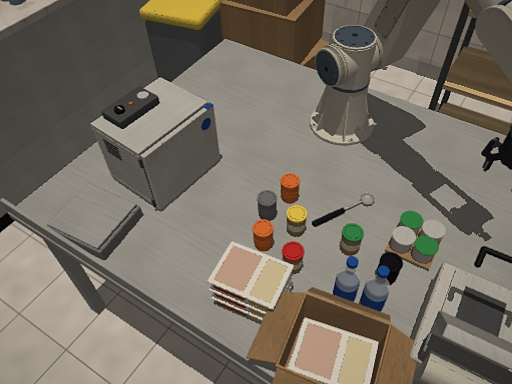

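View pics/top0.png

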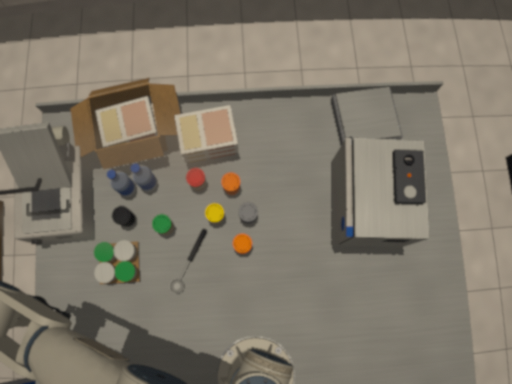

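View pics/wrist0.png

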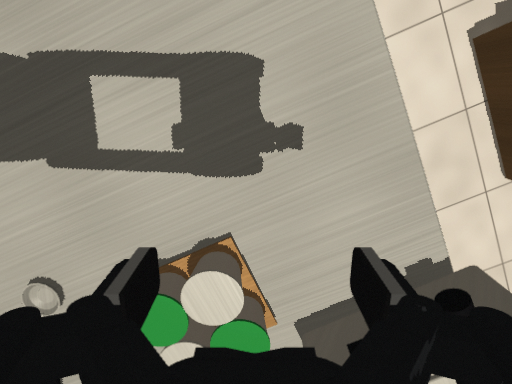

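The scene view shows the cupboard at (160,140) with its blue mark at (207,124), and the red-lidded pot at (293,252). In the top view the red pot is at (196,178), the white door is the strip at x≈348, and the mark is at (348,225). Next I'll run the detectors and take enlarged crops.

```bash
cat > h.py <<'E'
import numpy as np, cv2
from scipy.spatial.transform import Rotation as R
from rig import status, viewer
def ray(cam,uv,P=None):
    P=P or viewer.camera_params(cam)
    u=cv2.undistortPoints(np.array([[uv]],float),P["intrinsics"],P["dist_coeffs"])[0,0]
    d=R.from_euler('xyz',P["orientation"]).as_matrix()@np.array([u[0],u[1],1.])
    return np.array(P["xyz"]),d/np.linalg.norm(d)
def onz(cam,uv,z,P=None):
    o,d=ray(cam,uv,P); return o+d*(z-o[2])/d[2]
def proj(cam,X,P=None):
    P=P or viewer.camera_params(cam)
    M=R.from_euler('xyz',P["orientation"]).as_matrix().T
    Xc=(np.atleast_2d(X)-P["xyz"])@M.T
    return cv2.projectPoints(Xc,np.zeros(3),np.zeros(3),P["intrinsics"],P["dist_coeffs"])[0][:,0]
def tri(rs):
    A=np.zeros((3,3));b=np.zeros(3)
    for o,d in rs:
        M=np.eye(3)-np.outer(d,d);A+=M;b+=M@o
    X=np.linalg.solve(A,b); return X,[np.linalg.norm((np.eye(3)-np.outer(d,d))@(X-o)) for o,d in rs]
E
python3 - <<'E'
from h import *
for cam in ["top","scene"]:
    for n in ["pot_red_mid","door_pad","door","cabinet","meal_stack","water0"]:
        try:
            r=viewer.cut_out(n,cam)
            for x in r[:6]: 
                m=x["mask"]; ys,xs=np.nonzero(m)
                print(cam,n,round(x["p"],2),np.round(x["extent"],1),xs.mean().round(1),ys.mean().round(1))
        except Exception as e: print(cam,n,e)
t=cv2.imread("pics/top0.png"); s=cv2.imread("pics/scene0.png")
a=cv2.resize(t[120:250,320:450],None,fx=4.5,fy=4.5,interpolation=cv2.INTER_CUBIC)
cv2.imwrite("pics/c1.png",a)
cv2.imwrite("pics/c2.png",cv2.resize(s[70:220,80:230],None,fx=4,fy=4,interpolation=cv2.INTER_CUBIC))
a=cv2.resize(t[90:300,90:270],None,fx=2.8,fy=2.8,interpolation=cv2.INTER_CUBIC)
cv2.imwrite("pics/c3.png",a)
E
```

```text
top pot_red_mid 0.96 [110.2 204.6  23.4  23.7] 122.2 216.0
top pot_red_mid 0.9 [230.2 235.2  21.5  18.3] 241.9 243.4
top pot_red_mid 0.76 [222.7 173.7  16.8  22. ] 230.0 182.9
top pot_red_mid 0.69 [187.9 167.9  19.3  25.4] 195.9 179.5
top pot_red_mid 0.67 [235.8 201.6  23.2  22.3] 247.3 212.3
top pot_red_mid 0.56 [334.5 132.3  94.6 113.4] 379.2 192.8
top door_pad 0.64 [332.5 135.5  23.4 108.9] 341.8 193.9
top door 0.7 [331.4 137.2  25.6 107.3] 341.8 193.8
top door 0.55 [152.4 216.6  22.2  20.4] 162.7 223.9
top cabinet 0.91 [330.  134.3 100.5 115.1] 379.1 192.8
top meal_stack 0.67 [178.6 105.8  59.6  53.7] 206.4 133.9
top water0 0.92 [131.1 163.6  26.2  31.7] 143.6 178.0
top water0 0.68 [ 94.5 237.9  45.4  42.8] 116.9 262.0
top water0 0.34 [331.2 134.6  25.2 110.2] 341.7 194.3
top water0 0.22 [151.9 212.4  20.7  21.8] 162.3 223.8
top water0 0.2 [331.5 133.   97.3 115.4] 379.0 193.3
top water0 0.16 [202.7 204.5  17.7  16. ] 214.2 214.0
scene pot_red_mid 0.97 [284.3 240.6  19.7  33. ] 293.7 254.8
scene pot_red_mid 0.89 [251.8 220.3  24.7  31.8] 263.2 234.0
scene pot_red_mid 0.86 [258.9 193.2  16.   23.8] 267.0 204.3
scene pot_red_mid 0.75 [377.5 248.6  24.   37.2] 391.7 265.0
scene pot_red_mid 0.59 [281.5 173.3  19.2  29. ] 289.9 187.2
scene door_pad 0.68 [138.5 102.7  80.9 107.3] 181.5 156.3
scene door 0.59 [142.5 104.8  77.6 102.7] 181.6 156.1
scene meal_stack 0.59 [209.9 244.1  86.4  78.8] 249.6 280.6
scene water0 0.86 [358.3 264.6  34.9  48.7] 376.3 289.0
scene water0 0.57 [333.2 253.9  26.7  45.1] 348.0 279.8
scene water0 0.42 [140.8 102.4  80.9 102.6] 181.1 155.9
```

View pics/c1.png

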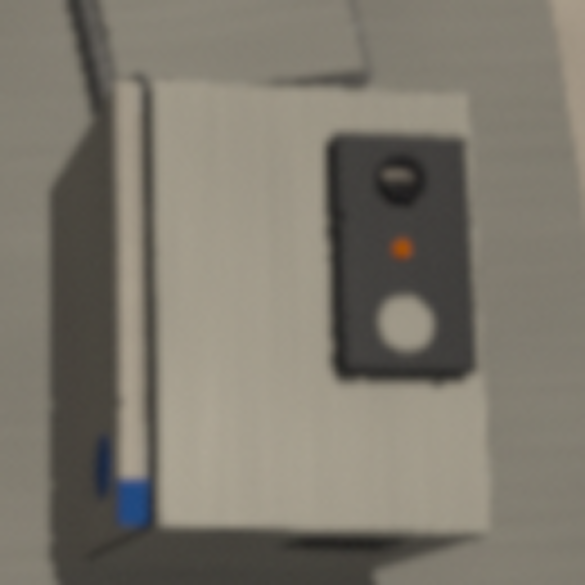

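View pics/c2.png

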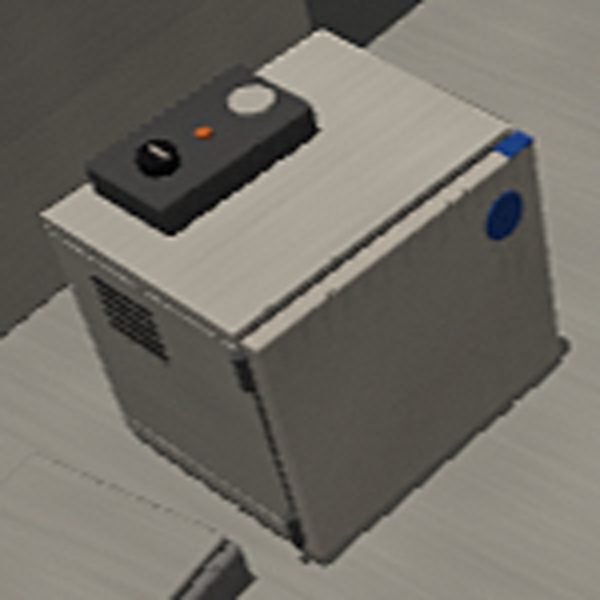

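View pics/c3.png

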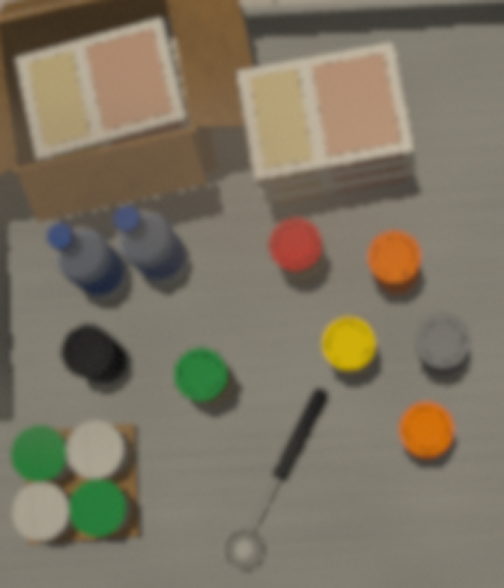

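Candidates for the pot (top view): red (196,178), orange (231,182) and (243,243), grey (248,212), black (122,216). Only the one at (196,178) has a red lid, and it shows at scene (293,252). The others are the excluded look-alikes. The crop confirms this, so I'll compute positions.

```bash
python3 - <<'E'
from h import *
c1=lambda x,y:(320+x/4.5-.4,120+y/4.5-.4)
c2=lambda x,y:(80+x/4-.4,70+y/4-.4)
for n,p,z in [("outer hinge",c1(115,82),258),("outer free",c1(118,527),258),("inner hinge",c1(142,80),258),("inner free",c1(152,527),258),("roof fh",c1(153,82),260),("roof ff",c1(160,528),260),("roof bh",c1(467,95),260),("roof bf",c1(490,532),260),("pad",c1(104,466),208)]:
    print("top",n,onz("top",p,z).round(1))
for n,p,z in [("outer hinge",c2(257,350),258),("outer free",c2(535,140),258),("roof fh",c2(235,335),260),("roof bh",c2(42,215),260),("roof ff",c2(512,130),260),("roof bf",c2(322,30),260),("pad",c2(505,215),208)]:
    print("scene",n,onz("scene",p,z).round(1))
# pots lids: threshold by colour
hs={"red":((0,170,90),(6,255,255)),"yellow":((24,170,90),(34,255,255)),"green":((45,120,50),(80,255,255)),"orange":((7,170,90),(18,255,255))}
for cam in ["top","scene"]:
    im=cv2.cvtColor(cv2.imread(f"pics/{cam}0.png"),cv2.COLOR_BGR2HSV)
    for k,(a,b) in hs.items():
        m=cv2.inRange(im,np.array(a),np.array(b)); n,l,st,ce=cv2.connectedComponentsWithStats(m)
        for i in range(1,n):
            if st[i,4]>60: print(cam,k,st[i],ce[i].round(1),onz(cam,ce[i],86).round(1))
for n,p in [("black",(118,214)),("grey",(248,212)),("b1",(120,184)),("b2",(146,181)),]:
    print(n,onz("top",p,80).round(0))
for p in [(177,117),(233,107),(238,142),(183,154)]: print("stack",onz("top",p,137).round(0))
E
```

```text
top outer hinge [ 710.  -310.4  258. ]
top outer free [ 412.5 -281.6  258. ]
top inner hinge [ 710.5 -328.9  258. ]
top inner free [ 411.1 -303.5  258. ]
top roof fh [ 708.1 -335.7  260. ]
top roof ff [ 410.  -308.2  260. ]
top roof bh [ 688.9 -552.3  260. ]
top roof bf [ 392.9 -525.8  260. ]
top pad [ 459.1 -287.1  208. ]
scene outer hinge [ 711.9 -309.1  258. ]
scene outer free [ 416.5 -279.2  258. ]
scene roof fh [ 710.1 -331.4  260. ]
scene roof bh [ 691.  -549.6  260. ]
scene roof ff [ 418.  -300.9  260. ]
scene roof bf [ 395.4 -521.4  260. ]
scene pad [ 458.5 -284.6  208. ]
top red [189 175  14  11  95] [195.5 179.9] [648.3 161.2  86. ]
top yellow [205 204  19  19 280] [214.4 212.8] [534.4 103.1  86. ]
top green [153 215  18  18 250] [161.4 223.6] [508.  277.8  86. ]
top green [ 95 244  18  17 243] [103.3 252.3] [423.1 471.7  86. ]
top green [116 262  19  20 309] [124.6 271.1] [359.4 401.4  86. ]
top orange [222 173  18  20 276] [230.5 182.4] [633.2  45.6  86. ]
top orange [233 234  19  20 290] [242.1 243.4] [429.3  18.2  86. ]
scene red [282 242  22  19 325] [292.6 251. ] [662.2 164.5  86. ]
scene green [401 211  22  18 303] [411.4 219.6] [377.4 409.6  86. ]
scene green [342 224  21  18 301] [352.3 232.5] [513.5 280.8  86. ]
scene green [415 236  24  19 352] [426.1 245.1] [441.8 478.1  86. ]
scene orange [281 173  19  30 419] [289.3 186.8] [457.9  33.3  86. ]
scene orange [253 219  20  32 486] [262.7 233.7] [657.   59.6  86. ]
black [549. 424.  80.]
grey [532.  -7.  80.]
b1 [651. 418.  80.]
b2 [656. 329.  80.]
stack [855. 212. 137.]
stack [879.  24. 137.]
stack [755.  13. 137.]
stack [725. 194. 137.]
```

```bash
cat >> h.py <<'E'
import json,os
def log():
    s=status.sense(); L=json.load(open('log.json')) if os.path.exists('log.json') else []
    L.append([list(map(float,s['qpos'])),list(map(float,s['eef_pos'])),list(map(float,s['tcp_rot']))]); json.dump(L,open('log.json','w')); return s
def Rt(heading_deg,tau_deg,cam):
    """tool z: tilted tau from down towards heading; cam +1: camera on upper side, -1: lower side"""
    h=np.radians(heading_deg);t=np.radians(tau_deg)
    H=np.array([np.cos(h),np.sin(h),0]);Z=np.array([0,0,1.])
    z=np.sin(t)*H-np.cos(t)*Z
    u=np.cos(t)*H+np.sin(t)*Z   # upper/inner side
    y=-cam*u; x=np.cross(y,z); return np.c_[x,y,z]
def delta(pos,Rm,s=None):
    s=s or log(); R0=R.from_euler('xyz',s['tcp_rot']).as_matrix()
    d=R0.T@(np.array(pos)-s['eef_pos'])/1000; r=R.from_matrix(R0.T@Rm).as_rotvec()
    print('t',round(s['clock'],2),'pos',s['eef_pos'].round(1),'rpy',s['tcp_rot'].round(3),'q',s['qpos'].round(2),'F',s['contact_force'].round(1),'op',round(s['opening'],2))
    print('shift',d.round(4),'rot',r.round(3),'| mm',round(np.linalg.norm(d)*1000),'deg',round(np.degrees(np.linalg.norm(r))))
E
python3 - <<'E'
from h import *
delta((340,400,300),R.from_euler('xyz',[np.pi,0,.6]).as_matrix())
E
```

```text
t 0.75 pos [249.6 573.  253.3] rpy [3.142 0.    1.16 ] q [ 1.16  0.35  1.63 -0.    1.16 -0.  ] F [-0.4 -0.2 -0.2] op 1.0
shift [-0.1225  0.152  -0.0467] rot [ 0.   -0.    0.56] | mm 201 deg 32
```

Call:
send_rows([
  [[-0.1225,0.152,-0.047],[0,0,0.56],-1],
  [[-0.1225,0.152,-0.047],[0,0,0.56],-1],
  [[-0.1225,0.152,-0.047],[0,0,0.56],-1],
  [[-0.1225,0.152,-0.047],[0,0,0.56],-1],
  [[-0.1225,0.152,-0.047],[0,0,0.56],-1],
], squeeze=40)

```text
clock: 1.17
eef_pos: [340.7, 397.8, 301.0]
tcp_rot: [3.141, -0.0, 0.593]
contact_force: [0.2, -0.1, 0.1]
opening: 0.301
```

```bash
python3 - <<'E'
from h import *
delta((400,200,310),Rt(-85,15,-1))
E
```

```text
t 1.17 pos [340.7 397.8 301. ] rpy [ 3.141 -0.     0.593] q [ 0.86  0.15  1.79 -0.    1.2   0.27] F [ 0.2 -0.1  0.1] op 0.3
shift [-0.0614  0.1972 -0.009 ] rot [-0.256 -0.067  0.503] | mm 207 deg 33
```

Call:
send_rows([
  [[-0.0614,0.1972,-0.009],[-0.24,-0.07,0.55],-1],
  [[-0.0614,0.1972,-0.009],[-0.24,-0.07,0.55],-1],
  [[-0.0614,0.1972,-0.009],[-0.24,-0.07,0.55],-1],
  [[-0.0614,0.1972,-0.009],[-0.24,-0.07,0.55],-1],
  [[-0.0614,0.1972,-0.009],[-0.24,-0.07,0.55],-1],
])

```text
clock: 1.58
eef_pos: [400.0, 198.9, 310.5]
tcp_rot: [2.893, -0.0, 0.035]
contact_force: [0.8, -0.3, -0.1]
opening: -0.0
```

```bash
python3 - <<'E'
from h import *
delta((440,0,320),Rt(-95.4,30,-1))
E
```

```text
t 1.58 pos [400.  198.9 310.5] rpy [ 2.893 -0.     0.035] q [ 0.61  0.08  1.87 -0.22  1.33  0.64] F [ 0.8 -0.3 -0.1] op -0.0
shift [0.0331 0.1963 0.0401] rot [-0.274 -0.049  0.12 ] | mm 203 deg 17
```

Call:
send_rows([
  [[0.033,0.196,0.04],[-0.274,-0.049,0.12],-1],
  [[0.033,0.196,0.04],[-0.274,-0.049,0.12],-1],
  [[0.033,0.196,0.04],[-0.274,-0.049,0.12],-1],
  [[0.033,0.196,0.04],[-0.274,-0.049,0.12],-1],
  [[0.033,0.196,0.04],[-0.274,-0.049,0.12],-1],
])

```text
clock: 2.0
eef_pos: [440.1, -1.2, 319.8]
tcp_rot: [2.617, 0.001, -0.094]
contact_force: [1.1, -0.1, -0.9]
opening: 0.002
```

```bash
python3 - <<'E'
from h import *
# target: tip (22 ahead of TCP) at pad centre stand-off 45
yc=np.array([0.9955,-0.094,0]);n=np.array([0.094,0.9955,0])
pad=np.array([459,-286,205.])
Rm=Rt(-95.4,30,-1)
delta(pad+n*60-22*Rm[:,2]+np.array([0,0,20]),Rm)
im=viewer.grab_frame("wrist");cv2.imwrite("pics/w1.png",im[:,:,::-1])
E
```

```text
t 2.0 pos [440.1  -1.2 319.8] rpy [ 2.617e+00  1.000e-03 -9.400e-02] q [ 0.33  0.1   1.9  -0.48  1.39  0.57] F [ 1.1 -0.1 -0.9] op 0.0
shift [0.0455 0.1446 0.171 ] rot [0.001 0.    0.001] | mm 228 deg 0
```

View pics/w1.png

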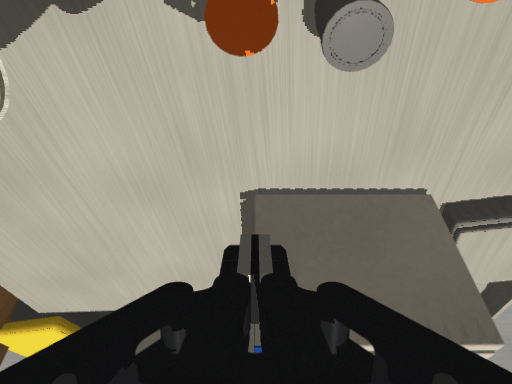

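The wrist view shows the door face at (340,260) ahead of the closed fingers, with the mark hidden behind them around (257,350). I'll close in now.

Call:
send_rows([
  [[0.0455,0.1446,0.171],[0,0,0],-1],
  [[0.0455,0.1446,0.171],[0,0,0],-1],
  [[0.0455,0.1446,0.171],[0,0,0],-1],
  [[0.0455,0.1446,0.171],[0,0,0],-1],
  [[0.0455,0.1446,0.171],[0,0,0],-1],
])

```text
clock: 2.47
eef_pos: [462.9, -197.7, 253.8]
tcp_rot: [2.615, -0.001, -0.095]
contact_force: [-0.0, -0.1, -0.5]
opening: 0.003
```

```bash
python3 - <<'E'
from h import *
n=np.array([0.094,0.9955,0]);pad=np.array([459,-286,206.])
Rm=Rt(-95.4,30,-1)
delta(pad+n*20-22*Rm[:,2],Rm)
for c in ["scene","top"]:
    im=viewer.grab_frame(c)[:,:,::-1]
    im=im[60:220,80:300] if c=="scene" else im[120:260,300:450]
    cv2.imwrite(f"pics/{c}2.png",cv2.resize(im,None,fx=3.5,fy=3.5,interpolation=cv2.INTER_CUBIC))
E
```

```text
t 2.47 pos [ 462.9 -197.7  253.8] rpy [ 2.615e+00 -1.000e-03 -9.500e-02] q [-0.08  0.18  1.98 -0.61  1.08  0.33] F [-0.  -0.1 -0.5] op 0.0
shift [0.0044 0.035  0.0537] rot [ 0.003 -0.001 -0.001] | mm 64 deg 0
```

View pics/scene2.png

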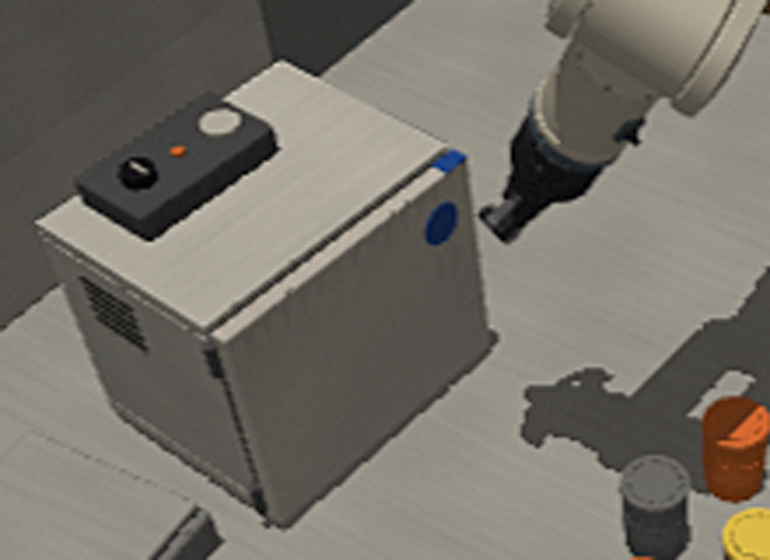

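View pics/top2.png

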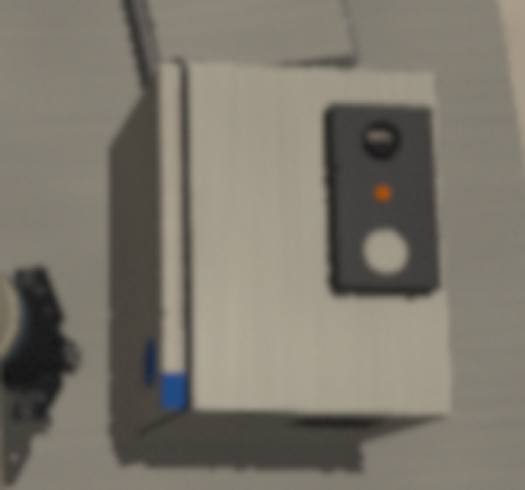

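The scene crop shows the fingertips at (500,215), level with the mark at (441,224). The top crop shows them at (70,355), aligned with the mark at (151,362).

Call:
send_rows([
  [[0.002,0.016,0.026],[0,0,0],-1],
  [[0.004,0.03,0.046],[0,0,0],-1],
  [[0.0044,0.035,0.0537],[0,0,0],-1],
  [[0.0044,0.035,0.0537],[0,0,0],-1],
  [[0.0044,0.035,0.0537],[0,0,0],-1],
])

```text
clock: 2.98
eef_pos: [460.1, -257.2, 224.1]
tcp_rot: [2.614, 0.002, -0.101]
contact_force: [-0.3, 0.5, 0.1]
opening: 0.004
```

```bash
python3 - <<'E'
from h import *
n=np.array([0.094,0.9955,0]);pad=np.array([459,-286,206.])
Rm=Rt(-95.4,30,-1)
for d in (10,5,2): delta(pad+n*d-22*Rm[:,2],Rm)
E
```

```text
t 2.98 pos [ 460.1 -257.2  224.1] rpy [ 2.614e+00  2.000e-03 -1.010e-01] q [-0.2   0.23  1.99 -0.65  0.97  0.29] F [-0.3  0.5  0.1] op 0.0
shift [0.0017 0.0072 0.0031] rot [ 0.004  0.005 -0.005] | mm 8 deg 0
t 2.98 pos [ 460.1 -257.2  224.1] rpy [ 2.614e+00  2.000e-03 -1.010e-01] q [-0.2   0.23  1.99 -0.65  0.97  0.29] F [-0.3  0.5  0.1] op 0.0
shift [0.0017 0.0115 0.0056] rot [ 0.004  0.005 -0.005] | mm 13 deg 0
t 2.98 pos [ 460.1 -257.2  224.1] rpy [ 2.614e+00  2.000e-03 -1.010e-01] q [-0.2   0.23  1.99 -0.65  0.97  0.29] F [-0.3  0.5  0.1] op 0.0
shift [0.0017 0.0141 0.0071] rot [ 0.004  0.005 -0.005] | mm 16 deg 0
```

Call:
send_rows([
  [[0.001,0.004,0.002],[0,0,0],-1],
  [[0.001,0.006,0.003],[0,0,0],-1],
  [[0.001,0.0075,0.0037],[0,0,0],-1],
  [[0.001,0.009,0.0045],[0,0,0],-1],
  [[0.001,0.0095,0.0048],[0,0,0],-1],
])

```text
clock: 3.4
eef_pos: [460.3, -267.7, 225.0]
tcp_rot: [2.614, 0.001, -0.101]
contact_force: [-0.8, 3.9, 3.0]
opening: 0.003
```

Call:
send_rows([
  [[0,0.001,0.0005],[0,0,0],-1],
  [[0,0.002,0.001],[0,0,0],-1],
  [[0,0.003,0.0015],[0,0,0],-1],
  [[0,0.0038,0.0019],[0,0,0],-1],
  [[0,0.0042,0.0021],[0,0,0],-1],
])

```text
clock: 3.82
eef_pos: [459.9, -271.0, 225.1]
tcp_rot: [2.616, 0.001, -0.101]
contact_force: [-0.5, 13.4, 4.7]
opening: -0.006
```

Call:
send_rows([
  [[0,0.0005,0.0003],[0,0,0],-1],
  [[0,0.001,0.0005],[0,0,0],-1],
  [[0,0.0014,0.0008],[0,0,0],-1],
  [[0,0.0016,0.0009],[0,0,0],-1],
  [[0,0.0016,0.0009],[0,0,0],-1],
])

```text
clock: 4.23
eef_pos: [459.8, -271.5, 225.1]
tcp_rot: [2.618, -0.0, -0.102]
contact_force: [-0.9, 12.6, 5.3]
opening: -0.003
```

Call:
send_rows([
  [[0,0.001,0.0006],[0,0,0],-1],
  [[0,0.0016,0.0009],[0,0,0],-1],
  [[0,0.002,0.0012],[0,0,0],-1],
  [[0,0.0024,0.0014],[0,0,0],-1],
  [[0,0.0024,0.0014],[0,0,0],-1],
])

```text
clock: 4.65
eef_pos: [459.6, -273.0, 225.1]
tcp_rot: [2.621, -0.001, -0.102]
contact_force: [-1.7, 12.8, 6.6]
opening: 0.003
```

Call:
send_rows([
  [[0,-0.01,-0.006],[0,0,0],-1],
  [[0,-0.03,-0.018],[0,0,0],-1],
  [[0,-0.06,-0.036],[0,0,0],-1],
  [[0,-0.075,-0.05],[0,0,0],-1],
  [[0,-0.08,-0.06],[0,0,0],-1],
])

```text
clock: 5.07
eef_pos: [469.7, -172.2, 237.1]
tcp_rot: [2.621, 0.0, -0.101]
contact_force: [-0.0, -1.3, 0.1]
opening: 0.003
```

```bash
python3 - <<'E'
from h import *
log()
for c in ["top"]:
    im=viewer.grab_frame(c)[:,:,::-1]
    cv2.imwrite("pics/top3f.png",im)
    im=im[120:260,300:450]
    cv2.imwrite(f"pics/{c}3.png",cv2.resize(im,None,fx=4,fy=4,interpolation=cv2.INTER_CUBIC))
E
```

```text
(no output)
```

View pics/top3.png

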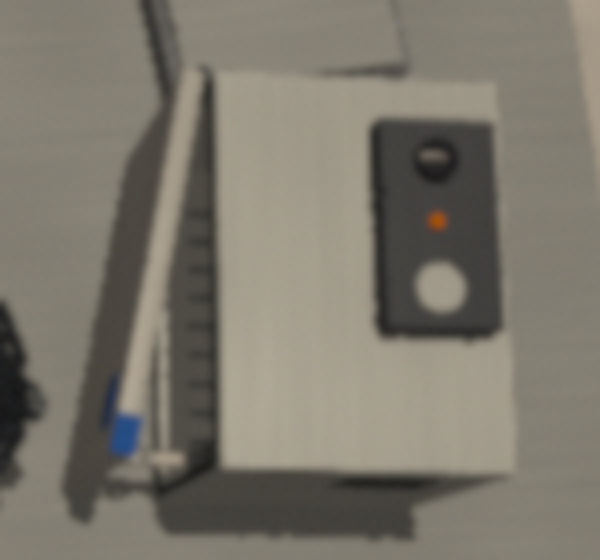

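The door stands ajar: its free edge is at crop (125,450), the ejector rod crosses at (165,458), and the gap behind is clear. I'll measure the angle and plan the hook.

```bash
cat >> h.py <<'E'
n=np.array([0.096,.9954,0]);d0=np.array([-.9954,.096,0]);H=np.array([709.5,-327,0])
def dv(th): return np.cos(th)*d0+np.sin(th)*n, np.sin(th)*d0-np.cos(th)*n
def fpos(th,r,off,z):
    d,m=dv(th); p=H+r*d+m*off; p[2]=z; return p
E
python3 - <<'E'
from h import *
c=lambda x,y:(300+x/4-.4,120+y/4-.4)
for nm,p in [("in free",c(138,455)),("out free",c(110,450)),("in hinge",c(204,68)),("out hinge",c(184,70))]:
    X=onz("top",p,258); v=X-H; print(nm,X.round(1),"ang",np.arctan2(v@n,v@d0).round(3),np.hypot(v[0],v[1]).round(1))
for o in (20,30): print(fpos(.2,262,o,307))
delta(fpos(.2,262,28,310),Rt(-95.4,0,-1))
E
```

```text
in free [ 424.3 -248.5  258. ] ang 0.172 295.8
out free [ 429.2 -228.6  258. ] ang 0.241 297.1
in hinge [ 713.1 -327.5  258. ] ang -3.107 3.6
out hinge [ 712.2 -312.   258. ] ang 1.654 15.2
[ 453.06382699 -269.66715736  307.        ]
[ 450.14540855 -279.23201752  307.        ]
t 5.12 pos [ 470.7 -172.1  238.5] rpy [ 2.621e+00 -2.000e-03 -1.000e-01] q [-0.03  0.21  1.98 -0.6   1.08  0.39] F [0.5 0.6 1.4] op -0.0
shift [-0.0092  0.1281 -0.009 ] rot [ 0.521 -0.    -0.006] | mm 129 deg 30
```

Call:
send_rows([
  [[0,0.02,-0.036],[0.1,0,0],-1],
  [[0,0.04,-0.07],[0.2,0,0],-1],
  [[-0.003,0.07,-0.05],[0.32,0,0],-1],
  [[-0.006,0.1,-0.028],[0.45,0,0],-1],
  [[-0.009,0.127,-0.009],[0.52,0,0],-1],
])

```text
clock: 5.53
eef_pos: [452.4, -274.2, 312.1]
tcp_rot: [3.132, -0.007, -0.098]
contact_force: [2.0, 0.6, -0.8]
opening: 0.001
```

```bash
python3 - <<'E'
from h import *
delta(fpos(.175,262,27,310),Rt(-95.4,0,-1))
c="scene"; im=viewer.grab_frame(c)[:,:,::-1]
cv2.imwrite("pics/s4.png",cv2.resize(im[40:220,80:300],None,fx=3.5,fy=3.3,interpolation=cv2.INTER_CUBIC))
E
```

```text
t 5.53 pos [ 452.4 -274.2  312.1] rpy [ 3.132 -0.007 -0.098] q [-0.54  0.14  1.78 -0.01  1.21 -0.44] F [ 2.   0.6 -0.8] op 0.0
shift [-0.0018  0.0088  0.0022] rot [ 0.009 -0.007 -0.004] | mm 9 deg 1
```

View pics/s4.png

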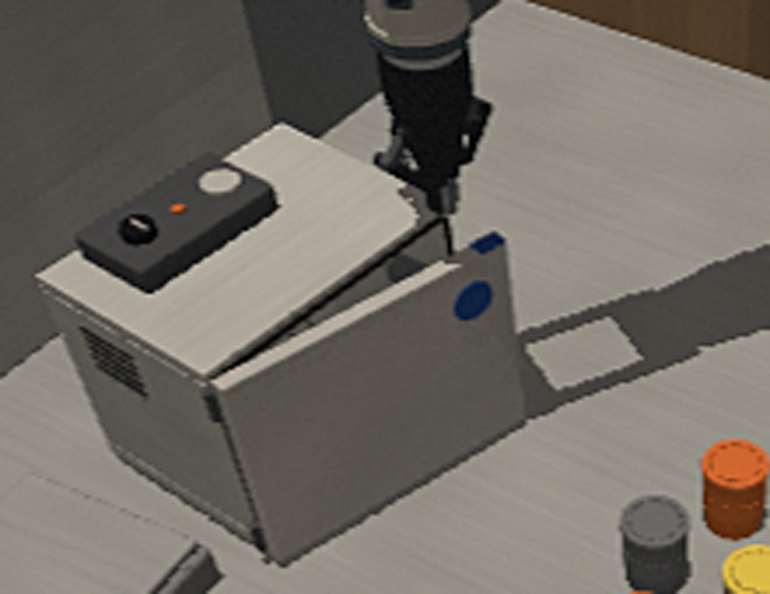

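The scene crop shows the fingertips at (447,205), above and just behind the door's top edge. I'll descend into the gap.

Call:
send_rows([
  [[-0.001,0.007,0.01],[0,0,0],-1],
  [[-0.001,0.007,0.04],[0,0,0],-1],
  [[-0.001,0.007,0.07],[0,0,0],-1],
  [[-0.001,0.007,0.083],[0,0,0],-1],
  [[-0.001,0.007,0.083],[0,0,0],-1],
])

```text
clock: 6.0
eef_pos: [443.9, -293.4, 224.7]
tcp_rot: [3.137, 0.0, -0.108]
contact_force: [-0.4, 0.3, 0.9]
opening: -0.002
```

```bash
python3 - <<'E'
from h import *
delta(fpos(.175,262,27,229),Rt(-95.4,0,-1))
c="scene"; im=viewer.grab_frame(c)[:,:,::-1]
cv2.imwrite("pics/s5.png",cv2.resize(im[70:170,150:250],None,fx=5,fy=5,interpolation=cv2.INTER_CUBIC))
R0=R.from_euler('xyz',status.sense()['tcp_rot']).as_matrix(); p0=status.sense()['eef_pos']
for th in [.25,.35,.5,.7,.9]:
    p=fpos(th,262,11,229); print(th,p.round(0),(R0.T@(p-p0)/1000).round(4))
E
```

```text
t 6.0 pos [ 443.9 -293.4  224.7] rpy [ 3.137  0.    -0.108] q [-0.58  0.24  1.86 -0.01  1.04 -0.47] F [-0.4  0.3  0.9] op -0.0
shift [ 0.0047 -0.0111 -0.0044] rot [ 0.005  0.    -0.013] | mm 13 deg 1
0.25 [ 459. -248.  229.] [ 0.0093 -0.0464 -0.0026]
0.35 [ 468. -224.  229.] [ 0.0157 -0.0718 -0.0028]
0.5 [ 487. -189.  229.] [ 0.03   -0.1084 -0.003 ]
0.7 [ 518. -147.  229.] [ 0.0573 -0.1532 -0.0032]
0.9 [ 558. -113.  229.] [ 0.0929 -0.1916 -0.0033]
```

View pics/s5.png

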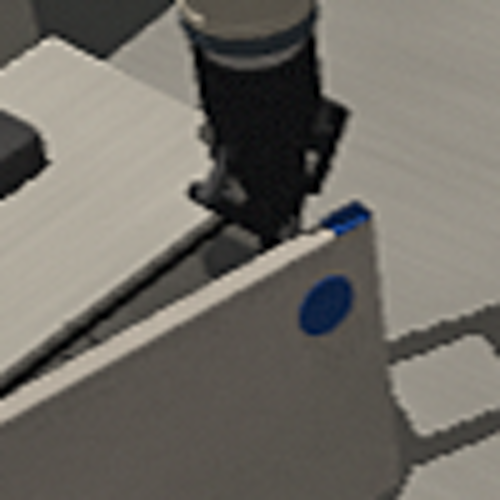

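The fingers are behind the door at (275,235) with no contact force. I'll swing it open along the arc.

Call:
send_rows([
  [[0.004,-0.02,-0.003],[0,0,0],-1],
  [[0.009,-0.044,-0.003],[0,0,0],-1],
  [[0.015,-0.07,-0.003],[0,0,0],-1],
  [[0.022,-0.09,-0.003],[0,0,0],-1],
  [[0.03,-0.108,-0.003],[0,0,0],-1],
])

```text
clock: 6.47
eef_pos: [487.4, -188.8, 231.0]
tcp_rot: [3.134, -0.004, -0.107]
contact_force: [-0.3, -1.4, 0.2]
opening: 0.003
```

```bash
python3 - <<'E'
from h import *
delta(fpos(.5,262,11,229),Rt(-95.4,0,-1))
R0=R.from_euler('xyz',status.sense()['tcp_rot']).as_matrix(); p0=status.sense()['eef_pos']
for th in [.55,.65,.75,.85,.95,1.05]:
    p=fpos(th,262,11,229); print(th,p.round(0),(R0.T@(p-p0)/1000).round(4))
E
```

```text
t 6.47 pos [ 487.4 -188.8  231. ] rpy [ 3.134 -0.004 -0.107] q [-0.37  0.22  1.88 -0.01  1.04 -0.26] F [-0.3 -1.4  0.2] op 0.0
shift [-0.0009  0.0003  0.002 ] rot [ 0.007 -0.004 -0.012] | mm 2 deg 1
0.55 [ 494. -178.  229.] [ 0.0051 -0.0114  0.0019]
0.65 [ 510. -157.  229.] [ 0.0187 -0.0338  0.0018]
0.75 [ 528. -138.  229.] [ 0.0345 -0.0547  0.0017]
0.85 [ 547. -121.  229.] [ 0.0523 -0.0739  0.0016]
0.95 [ 569. -106.  229.] [ 0.072  -0.0913  0.0016]
1.05 [592. -93. 229.] [ 0.0933 -0.1066  0.0016]
```

Call:
send_rows([
  [[0.012,-0.023,0.002],[0,0,0.1],-1],
  [[0.0265,-0.045,0.002],[0,0,0.2],-1],
  [[0.0435,-0.065,0.002],[0,0,0.3],-1],
  [[0.062,-0.083,0.002],[0,0,0.4],-1],
  [[0.083,-0.099,0.002],[0,0,0.5],-1],
])

```text
clock: 6.88
eef_pos: [581.7, -98.3, 230.6]
tcp_rot: [3.137, -0.01, -0.611]
contact_force: [-1.3, -1.3, 0.1]
opening: 0.001
```

```bash
python3 - <<'E'
from h import *
delta(fpos(1.,262,11,229),Rt(-95.4-40,0,-1))
R0=R.from_euler('xyz',status.sense()['tcp_rot']).as_matrix(); p0=status.sense()['eef_pos']
for th in [1.1,1.2,1.3,1.4,1.5,1.6]:
    p=fpos(th,262,12,229); print(th,p.round(0),(R0.T@(p-p0)/1000).round(4))
im=viewer.grab_frame("top")[:,:,::-1]
cv2.imwrite("pics/t6.png",cv2.resize(im[100:260,200:450],None,fx=3,fy=3,interpolation=cv2.INTER_CUBIC))
E
```

```text
t 6.88 pos [581.7 -98.3 230.6] rpy [ 3.137 -0.01  -0.611] q [-0.17  0.32  1.74 -0.01  1.08  0.45] F [-1.3 -1.3  0.1] op 0.0
shift [-0.0011  0.0016  0.0016] rot [ 0.003 -0.01   0.182] | mm 2 deg 10
1.1 [602. -88. 229.] [ 0.0108 -0.0207  0.0016]
1.2 [627. -78. 229.] [ 0.0254 -0.0425  0.0017]
1.3 [652. -71. 229.] [ 0.0421 -0.0627  0.0018]
1.4 [678. -67. 229.] [ 0.0607 -0.0812  0.0019]
1.5 [704. -65. 229.] [ 0.081  -0.0977  0.002 ]
1.6 [730. -66. 229.] [ 0.103  -0.1121  0.0022]
```

View pics/t6.png

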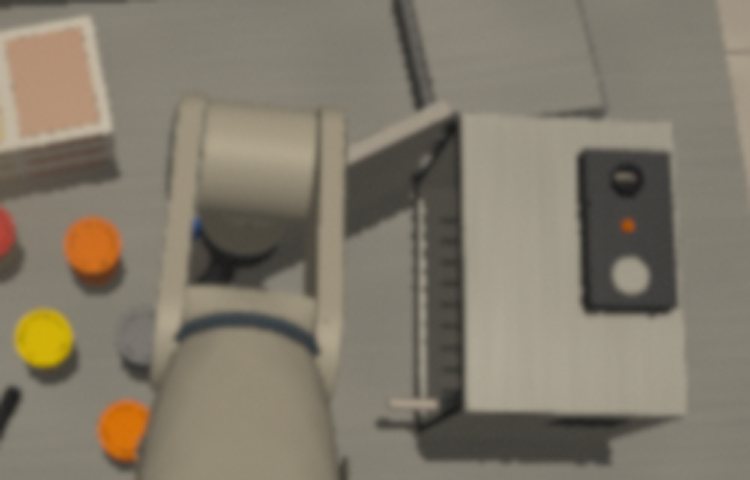

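The top crop shows the door about 60° open, from (445,110) to (200,220). I'll continue the swing.

Call:
send_rows([
  [[0.012,-0.022,0.002],[0,0,0.1],-1],
  [[0.027,-0.044,0.002],[0,0,0.2],-1],
  [[0.044,-0.065,0.002],[0,0,0.3],-1],
  [[0.063,-0.083,0.002],[0,0,0.4],-1],
  [[0.083,-0.099,0.002],[0,0,0.5],-1],
])

```text
clock: 7.35
eef_pos: [712.7, -63.4, 231.8]
tcp_rot: [-3.135, -0.013, -1.122]
contact_force: [-1.2, -0.0, 0.7]
opening: 0.003
```

```bash
python3 - <<'E'
from h import *
delta(fpos(1.66,255,13,229),Rt(-95.4-90,0,-1))
E
```

```text
t 7.35 pos [712.7 -63.4 231.8] rpy [-3.135 -0.013 -1.122] q [-0.09  0.5   1.45 -0.01  1.18  1.04] F [-1.2 -0.   0.7] op 0.0
shift [ 0.0229 -0.0233  0.0032] rot [-0.01  -0.011  0.543] | mm 33 deg 31
```

Call:
send_rows([
  [[0.007,-0.008,0.002],[0,0,0.1],-1],
  [[0.014,-0.015,0.002],[0,0,0.2],-1],
  [[0.021,-0.022,0.002],[0,0,0.3],-1],
  [[0.023,-0.023,0.002],[0,0,0.35],-1],
  [[0.023,-0.023,0.002],[0,0,0.35],-1],
])

```text
clock: 7.77
eef_pos: [744.6, -74.8, 231.8]
tcp_rot: [-3.129, -0.011, -1.474]
contact_force: [0.3, 0.3, -0.8]
opening: 0.001
```

```bash
python3 - <<'E'
from h import *
delta(fpos(1.66,255,13,229),Rt(-95.4-90,0,-1))
im=viewer.grab_frame("top")[:,:,::-1]
cv2.imwrite("pics/t7.png",cv2.resize(im[80:260,200:450],None,fx=3,fy=3,interpolation=cv2.INTER_CUBIC))
# fit kinematics
from scipy.optimize import least_squares
L=json.load(open('log.json'))
def fk(q,p):
    a1,d1,a2,a3,d4,d6=p
    Ry=lambda a:R.from_euler('y',a).as_matrix()
    Rz=lambda a:R.from_euler('z',a).as_matrix()
    M=Rz(q[0]); pos=M@np.array([a1,0,d1])
    M=M@Ry(q[1]); pos=pos+M@np.array([0,0,a2])
    M=M@Ry(q[2]); pos=pos+M@np.array([a3,0,d4])
    M=M@Rz(q[3])@Ry(q[4]); pos=pos+M@np.array([0,0,d6])
    return pos,M@Rz(q[5])
def res(p): return np.concatenate([fk(q,p)[0]-x for q,x,_ in L])
s=least_squares(res,[0,300,450,0,450,200]); print(s.x.round(1),np.abs(s.fun).max())
for q,x,r in L[-2:]:
    print((fk(q,s.x)[1].T@R.from_euler('xyz',r).as_matrix()).round(2))
E
```

```text
t 7.77 pos [744.6 -74.8 231.8] rpy [-3.129 -0.011 -1.474] q [-0.1   0.55  1.37 -0.01  1.21  1.38] F [ 0.3  0.3 -0.8] op 0.0
shift [-0.001   0.0008  0.0028] rot [-0.014 -0.01   0.191] | mm 3 deg 11
[  1.  289.5 569.   58.5 492.8 317.6] 1.4751854393243136
[[-1.  0. -0.]
 [ 0. -1.  0.]
 [-0.  0.  1.]]
[[-1.  0.  0.]
 [-0. -1.  0.]
 [ 0.  0.  1.]]
```

View pics/t7.png

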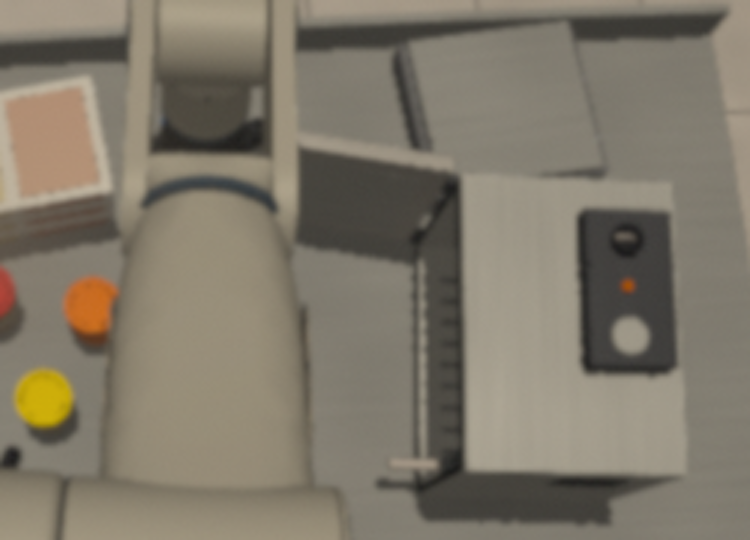

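The top crop shows the door slightly past square, running from (450,165) to (300,140), and the kinematic model fits to 1.5 mm. Next I'll check reachability of the pot grasp and the placing pose.

```bash
cat >> h.py <<'E'
from scipy.optimize import least_squares
LO=np.array([-2.63,-.92,.06,-1.3,0,-3.02]);HI=np.array([2.63,2.1,2.66,4.44,2.69,3.02])
PK=[1.,289.5,569.,58.5,492.8,317.6]
def fk(q,p=PK):
    a1,d1,a2,a3,d4,d6=p
    Ry=lambda a:R.from_euler('y',a).as_matrix(); Rz=lambda a:R.from_euler('z',a).as_matrix()
    M=Rz(q[0]); pos=M@np.array([a1,0,d1]); M=M@Ry(q[1]); pos=pos+M@np.array([0,0,a2]); el=pos
    M=M@Ry(q[2]); pos=pos+M@np.array([a3,0,d4]); wr=pos
    M=M@Rz(q[3])@Ry(q[4]); pos=pos+M@np.array([0,0,d6])
    return pos,M@Rz(q[5]+np.pi),el,wr
def ik(pos,Rm,q0):
    f=lambda q:np.r_[(fk(q)[0]-pos)/100,R.from_matrix(fk(q)[1].T@Rm).as_rotvec()]
    s=least_squares(f,np.clip(q0,LO+1e-3,HI-1e-3),bounds=(LO,HI)); return s.x,np.abs(s.fun).max()
def iks(pos,Rm,N=40,seed=0):
    g=np.random.default_rng(seed); out=[]
    for _ in range(N):
        q,e=ik(pos,Rm,g.uniform(LO,HI))
        if e<1e-3 and not any(np.abs(q-o).max()<.05 for o in out): out.append(q)
    return out
E
python3 - <<'E'
from h import *
front=(np.array([709,-333.5,0])+np.array([414,-304.5,0]))/2
spot=front-55*n; print("spot",spot)
pot=np.array([656,163,0])
for tau in (50,60,70):
  for cam in (1,-1):
    print("PLACE",tau,cam)
    Rm=Rt(-95.4,tau,cam)
    for q in iks(spot+[0,0,80]-3*Rm[:,2],Rm): print("   ",q.round(2),"wrist",fk(q)[3].round(0),"elb",fk(q)[2].round(0))
    for h in (-11,14):
        print("GRASP",tau,cam,h)
        Rm=Rt(h,tau,cam)
        for q in iks(pot+[0,0,50]-3*Rm[:,2],Rm): print("   ",q.round(2),"wrist",fk(q)[3].round(0))
E
```

```text
spot [ 556.22  -373.747    0.   ]
PLACE 50 1
    [-0.22  0.69  1.85 -1.22  0.95 -2.33] wrist [ 579. -129.  286.] elb [356. -80. 727.]
GRASP 50 1 -11
    [ 0.47  0.66  2.13  4.08  0.62 -1.94] wrist [415. 210. 256.]
GRASP 50 1 14
    [ 0.24  0.64  2.2   3.14  0.58 -1.57] wrist [418. 104. 256.]
PLACE 50 -1
    [-0.22  0.69  1.85 -1.22  0.95  0.81] wrist [ 579. -129.  286.] elb [356. -80. 727.]
GRASP 50 -1 -11
    [0.47 0.66 2.13 4.08 0.62 1.2 ] wrist [415. 210. 256.]
GRASP 50 -1 14
    [0.24 0.64 2.2  3.14 0.58 1.57] wrist [418. 104. 256.]
PLACE 60 1
GRASP 60 1 -11
    [ 0.51  0.75  2.17  3.95  0.89 -1.75] wrist [383. 216. 210.]
GRASP 60 1 14
    [ 0.24  0.75  2.25  3.14  0.91 -1.57] wrist [387.  96. 210.]
PLACE 60 -1
GRASP 60 -1 -11
    [0.51 0.75 2.17 3.95 0.89 1.39] wrist [383. 216. 210.]
GRASP 60 -1 14
    [0.24 0.75 2.25 3.14 0.91 1.57] wrist [387.  96. 210.]
PLACE 70 1
GRASP 70 1 -11
    [ 0.55  0.87  2.18  3.91  1.16 -1.64] wrist [360. 220. 160.]
GRASP 70 1 14
    [ 0.24  0.88  2.27  3.14  1.24 -1.57] wrist [364.  90. 160.]
PLACE 70 -1
GRASP 70 -1 -11
    [0.55 0.87 2.18 3.91 1.16 1.5 ] wrist [360. 220. 160.]
GRASP 70 -1 14
    [0.24 0.88 2.27 3.14 1.24 1.57] wrist [364.  90. 160.]
```

```bash
python3 - <<'E'
from h import *
front=(np.array([709,-333.5,0])+np.array([414,-304.5,0]))/2
spot=front-50*n; pot=np.array([656,163,0])
q0=np.array([-.22,.69,1.85,-1.1,.95,.8])
for tau in (40,45,50,55):
  for cam in(-1,):
    for h in (-75,-80,-85,-90,-95):
        Rm=Rt(h,tau,cam); q,e=ik(spot+[0,0,88]-3*Rm[:,2],Rm,q0)
        dl=np.cos(np.radians(h+95.4)); t=np.radians(tau); out=50/dl
        cl=-(out*np.cos(t)-(242-88)*np.sin(t))
        print("P",tau,h,q.round(2),"err",round(e,3),"roofclear",round(cl))
    for h in (-40,-45,-50,-55,-60):
        Rm=Rt(h,tau,cam); q,e=ik(pot+[0,0,58]-3*Rm[:,2],Rm,q0); print("G",tau,h,q.round(2),"err",round(e,3))
E
```

```text
P 40 -75 [-0.33  0.55  1.98 -1.3   0.59  0.54] err 0.005 roofclear 58
P 40 -80 [-0.31  0.57  1.95 -1.23  0.65  0.55] err 0.0 roofclear 59
P 40 -85 [-0.29  0.59  1.92 -1.15  0.71  0.56] err 0.0 roofclear 60
P 40 -90 [-0.28  0.6   1.88 -1.08  0.77  0.57] err 0.0 roofclear 61
P 40 -95 [-0.28  0.62  1.84 -1.02  0.84  0.58] err 0.0 roofclear 61
G 40 -40 [ 0.54  0.65  1.88 -1.16  0.72  0.62] err 0.0
G 40 -45 [ 0.54  0.67  1.84 -1.09  0.78  0.62] err 0.0
G 40 -50 [ 0.55  0.68  1.8  -1.02  0.84  0.63] err 0.0
G 40 -55 [ 0.55  0.7   1.76 -0.96  0.9   0.65] err 0.0
G 40 -60 [ 0.55  0.72  1.72 -0.9   0.96  0.66] err 0.0
P 45 -75 [-0.3   0.57  1.97 -1.3   0.65  0.56] err 0.058 roofclear 71
P 45 -80 [-0.28  0.59  1.95 -1.3   0.71  0.64] err 0.025 roofclear 72
P 45 -85 [-0.26  0.61  1.93 -1.28  0.77  0.71] err 0.0 roofclear 73
P 45 -90 [-0.25  0.63  1.89 -1.2   0.83  0.7 ] err 0.0 roofclear 73
P 45 -95 [-0.24  0.65  1.85 -1.12  0.89  0.7 ] err 0.0 roofclear 74
G 45 -40 [ 0.57  0.68  1.9  -1.28  0.78  0.76] err 0.0
G 45 -45 [ 0.58  0.7   1.85 -1.19  0.84  0.75] err 0.0
G 45 -50 [ 0.58  0.71  1.81 -
[... 684 characters left out ...]
1.02  0.83] err 0.0
G 50 -60 [ 0.61  0.78  1.71 -1.05  1.08  0.82] err 0.0
P 55 -75 [-0.24  0.62  1.93 -1.3   0.8   0.63] err 0.153 roofclear 96
P 55 -80 [-0.22  0.65  1.91 -1.3   0.87  0.71] err 0.114 roofclear 96
P 55 -85 [-0.21  0.67  1.9  -1.3   0.92  0.78] err 0.08 roofclear 97
P 55 -90 [-0.19  0.7   1.88 -1.3   0.97  0.85] err 0.038 roofclear 97
P 55 -95 [-0.18  0.72  1.86 -1.28  1.02  0.89] err 0.0 roofclear 97
G 55 -40 [ 0.62  0.74  1.86 -1.3   0.94  0.83] err 0.077
G 55 -45 [ 0.63  0.76  1.84 -1.3   0.99  0.89] err 0.031
G 55 -50 [ 0.64  0.78  1.81 -1.26  1.03  0.92] err 0.0
G 55 -55 [ 0.64  0.8   1.76 -1.18  1.09  0.9 ] err 0.0
G 55 -60 [ 0.64  0.82  1.71 -1.1   1.14  0.89] err 0.0
```

```bash
python3 - <<'E'
from h import *
delta((600,40,300),Rt(-150,0,-1))
E
```

```text
t 7.82 pos [744.  -74.6 231.6] rpy [-3.129 -0.011 -1.47 ] q [-0.1   0.55  1.37 -0.01  1.21  1.37] F [-0.8 -0.8 -0.1] op 0.0
shift [-0.1277  0.131  -0.0714] rot [-0.01  -0.013 -0.423] | mm 196 deg 24
```

Call:
send_rows([
  [[-0.01,0.03,-0.01],[0,0,0],-1],
  [[-0.04,0.055,-0.03],[0,0,-0.1],-1],
  [[-0.07,0.08,-0.045],[0,0,-0.2],-1],
  [[-0.1,0.105,-0.06],[0,0,-0.32],-1],
  [[-0.128,0.131,-0.071],[0,0,-0.42],-1],
])

```text
clock: 8.23
eef_pos: [599.3, 40.7, 301.5]
tcp_rot: [-3.133, -0.016, -1.042]
contact_force: [0.1, 1.1, 0.3]
opening: -0.0
```

```bash
python3 - <<'E'
from h import *
im=viewer.grab_frame("top")[:,:,::-1]
cv2.imwrite("pics/t8.png",cv2.resize(im[80:260,200:450],None,fx=3,fy=3,interpolation=cv2.INTER_CUBIC))
delta((560,190,310),Rt(-115,20,-1))
E
```

```text
t 8.28 pos [594.9  44.7 303.5] rpy [-3.133 -0.013 -1.034] q [ 0.08  0.26  1.65 -0.01  1.22  1.11] F [-2.7  2.4  1. ] op -0.0
shift [-0.1426 -0.0444 -0.008 ] rot [-0.343  0.089 -0.594] | mm 150 deg 40
```

View pics/t8.png

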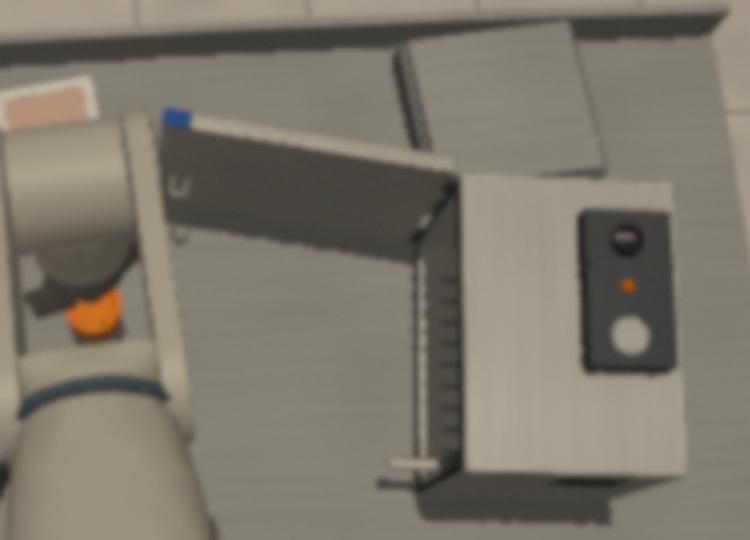

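The door stands open past square, with its free edge at (177,118), clear of everything. On to the pot.

Call:
send_rows([
  [[-0.03,-0.01,-0.003],[-0.07,0.018,-0.12],1],
  [[-0.06,-0.018,-0.004],[-0.14,0.036,-0.24],1],
  [[-0.09,-0.028,-0.006],[-0.2,0.054,-0.36],1],
  [[-0.12,-0.037,-0.007],[-0.27,0.07,-0.48],1],
  [[-0.1426,-0.0444,-0.008],[-0.34,0.089,-0.59],1],
])

```text
clock: 8.7
eef_pos: [559.4, 191.9, 311.7]
tcp_rot: [2.834, -0.012, -0.496]
contact_force: [1.3, 0.5, -0.5]
opening: 0.709
```

```bash
python3 - <<'E'
from h import *
delta((560,285,260),Rt(-80,35,-1))
E
```

```text
t 8.7 pos [559.4 191.9 311.7] rpy [ 2.834 -0.012 -0.496] q [ 0.43  0.38  1.5  -0.19  1.51  0.97] F [ 1.3  0.5 -0.5] op 0.71
shift [-0.0444 -0.0938  0.0238] rot [-0.287  0.288 -0.608] | mm 107 deg 42
```

Call:
send_rows([
  [[-0.009,-0.019,0.005],[-0.05,0.05,-0.11],1],
  [[-0.018,-0.038,0.01],[-0.1,0.1,-0.22],1],
  [[-0.027,-0.056,0.015],[-0.15,0.15,-0.33],1],
  [[-0.036,-0.075,0.02],[-0.2,0.2,-0.44],1],
  [[-0.044,-0.094,0.024],[-0.26,0.26,-0.54],1],
])

```text
clock: 9.12
eef_pos: [560.5, 286.0, 260.5]
tcp_rot: [2.573, -0.016, 0.077]
contact_force: [0.8, -0.3, -0.4]
opening: 0.999
```

```bash
python3 - <<'E'
from h import *
Rm=Rt(-55,45,-1)
delta(np.array([656,163,58])-200*Rm[:,2],Rm)
q,e=ik(np.array([656,163,58])-200*Rm[:,2],Rm,status.sense()['qpos']);print(q.round(2),e)
E
```

```text
t 9.12 pos [560.5 286.  260.5] rpy [ 2.573 -0.016  0.077] q [ 0.7   0.52  1.47 -0.46  1.5   0.74] F [ 0.8 -0.3 -0.4] op 1.0
shift [ 0.0128 -0.026   0.0561] rot [-0.207  0.323 -0.426] | mm 63 deg 33
[ 0.8   0.54  1.7  -0.83  1.23  0.62] 3.4127357525599857e-14
```

Call:
send_rows([
  [[0.003,-0.005,0.011],[-0.04,0.065,-0.085],1],
  [[0.005,-0.01,0.022],[-0.08,0.13,-0.17],1],
  [[0.008,-0.016,0.034],[-0.125,0.19,-0.255],1],
  [[0.0105,-0.021,0.045],[-0.165,0.26,-0.34],1],
  [[0.0128,-0.026,0.056],[-0.207,0.323,-0.426],1],
])

```text
clock: 9.53
eef_pos: [575.0, 279.6, 199.9]
tcp_rot: [2.355, 0.001, 0.619]
contact_force: [-0.5, -0.3, -0.3]
opening: 1.001
```

```bash
python3 - <<'E'
from h import *
s=log(); print(s['eef_pos'].round(1),s['tcp_rot'].round(3),s['qpos'].round(2))
P=viewer.camera_params("wrist")
im=viewer.grab_frame("wrist");cv2.imwrite("pics/w9.png",im[:,:,::-1])
import pickle; pickle.dump(P,open("pw9.pkl","wb"))
im=viewer.grab_frame("top");cv2.imwrite("pics/t9.png",im[:,:,::-1])
im=viewer.grab_frame("scene");cv2.imwrite("pics/s9.png",im[:,:,::-1])
E
```

```text
[575.  279.6 199.9] [2.355e+00 1.000e-03 6.190e-01] [ 0.81  0.54  1.7  -0.83  1.23  0.62]
```

View pics/w9.png

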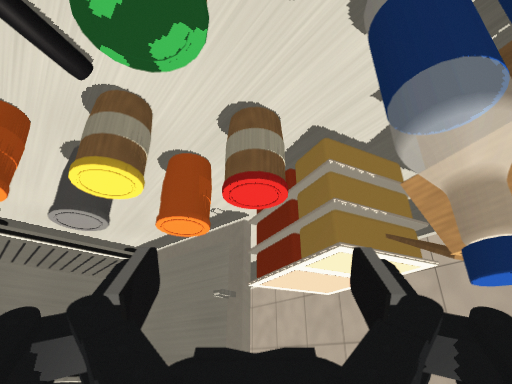

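View pics/s9.png

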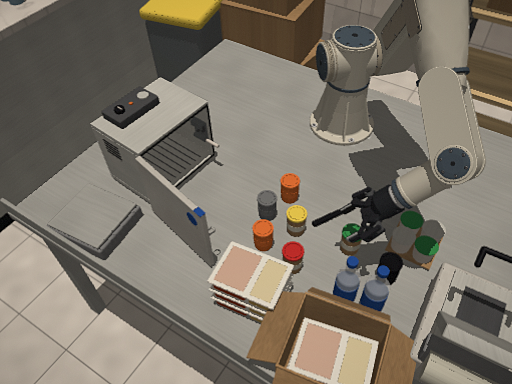

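The wrist view (camera below the tool, so inverted) shows the red lid at (255,190), yellow at (107,178), green at (140,25) and the bottle at (440,90). The approach to the red pot is clear. I'll refine its centre by fitting the lid outline in all three views.

```bash
python3 - <<'E'
from h import *
import pickle
P={"wrist":pickle.load(open("pw9.pkl","rb")),"top":viewer.camera_params("top"),"scene":viewer.camera_params("scene")}
a=np.linspace(0,2*np.pi,60)
def bb(X,cam):
    pts=np.array([[X[0]+32*np.cos(t),X[1]+32*np.sin(t),z] for t in a for z in (79,88)])
    p=proj(cam,pts,P[cam]); return np.r_[p.min(0),p.max(0)]
obs={}
for cam,f,box in [("wrist","w9",(200,140,310,230)),("top","top0",(180,160,212,195)),("scene","s9",(275,235,312,268))]:
    h=cv2.cvtColor(cv2.imread(f"pics/{f}.png"),cv2.COLOR_BGR2HSV).astype(int)
    m=((h[...,0]<8)|(h[...,0]>172))&(h[...,1]>120)&(h[...,2]>60)
    mm=np.zeros_like(m);x0,y0,x1,y1=box;mm[y0:y1,x0:x1]=m[y0:y1,x0:x1]
    n_,l,st,ce=cv2.connectedComponentsWithStats(mm.astype(np.uint8)); i=1+st[1:,4].argmax()
    o=np.array([st[i,0]-.5,st[i,1]-.5,st[i,0]+st[i,2]-.5,st[i,1]+st[i,3]-.5]); obs[cam]=o
    s=least_squares(lambda X:bb(X,cam)-o,[656,163]); print(cam,o,s.x.round(1),s.fun.round(1))
s=least_squares(lambda X:np.concatenate([(bb(X,c)-obs[c])*{"wrist":1,"top":2.8,"scene":2.8}[c] for c in obs]),[656,163],loss="soft_l1"); print(s.x.round(1))
E
```

```text
wrist [221.5 168.5 295.5 212.5] [660.7 164.9] [ 3.7  1.1 -3.6 -3.4]
top [185.5 167.5 204.5 186.5] [659.2 163. ] [-0.2 -0.1  0.2  0.1]
scene [281.5 240.5 303.5 261.5] [660.6 163.2] [-0.2  0.2  0.2 -0.2]
[659.8 163.2]
```

```bash
python3 - <<'E'
from h import *
Rm=Rt(-55,45,-1); g=np.array([660,163.5,58])
delta(g+1*Rm[:,2],Rm)
delta(g-90*Rm[:,2],Rm)
E
```

```text
t 9.68 pos [573.7 278.5 199.3] rpy [2.357e+00 2.000e-03 6.110e-01] q [ 0.81  0.54  1.7  -0.83  1.23  0.62] F [ 0.9 -0.6  1.1] op 1.0
shift [0.0051 0.0018 0.2026] rot [-0.     0.002  0.001] | mm 203 deg 0
t 9.68 pos [573.7 278.5 199.3] rpy [2.357e+00 2.000e-03 6.110e-01] q [ 0.81  0.54  1.7  -0.83  1.23  0.62] F [ 0.9 -0.6  1.1] op 1.0
shift [0.0049 0.0018 0.1116] rot [-0.     0.002  0.001] | mm 112 deg 0
```

Call:
send_rows([
  [[0.002,0.001,0.03],[0,0,0],1],
  [[0.005,0.002,0.06],[0,0,0],1],
  [[0.005,0.002,0.09],[0,0,0],1],
  [[0.005,0.002,0.11],[0,0,0],1],
  [[0.005,0.002,0.112],[0,0,0],1],
])

```text
clock: 10.1
eef_pos: [624.9, 212.6, 120.6]
tcp_rot: [2.357, 0.003, 0.605]
contact_force: [-0.2, 0.4, -0.0]
opening: 0.997
```

```bash
python3 - <<'E'
from h import *
Rm=Rt(-55,45,-1); g=np.array([660,163.5,58])
delta(g+1*Rm[:,2],Rm)
im=viewer.grab_frame("wrist");cv2.imwrite("pics/w10.png",im[:,:,::-1])
im=viewer.grab_frame("scene")[:,:,::-1];cv2.imwrite("pics/s10.png",cv2.resize(im[180:300,230:420],None,fx=4,fy=4,interpolation=cv2.INTER_CUBIC))
E
```

```text
t 10.1 pos [624.9 212.6 120.6] rpy [2.357 0.003 0.605] q [ 0.67  0.65  1.74 -0.93  1.07  0.67] F [-0.2  0.4 -0. ] op 1.0
shift [ 0.0011 -0.0016  0.088 ] rot [-0.001  0.007 -0.002] | mm 88 deg 0
```

View pics/w10.png

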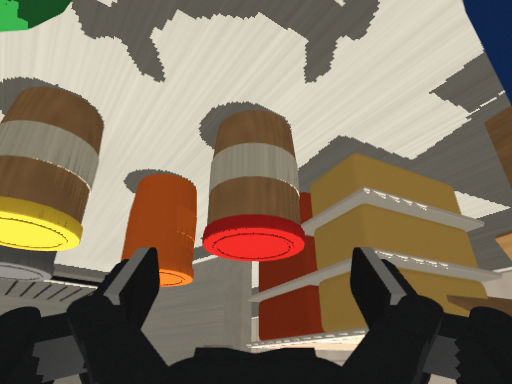

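View pics/s10.png

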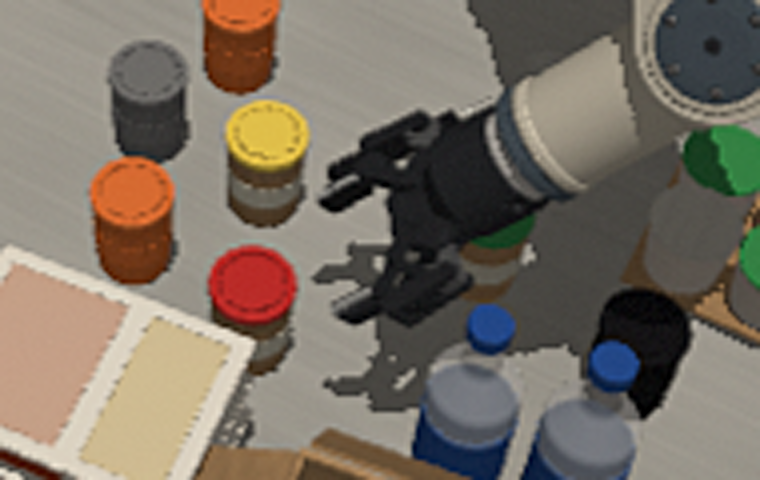

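The pot is centred between the open fingers in the wrist view: lid at (254,240), fingers at 145 and 365. I'll advance 88 mm.

Call:
send_rows([
  [[0.001,-0.001,0.022],[0,0,0],1],
  [[0.001,-0.0015,0.045],[0,0,0],1],
  [[0.001,-0.0015,0.068],[0,0,0],1],
  [[0.001,-0.0015,0.085],[0,0,0],1],
  [[0.001,-0.0015,0.088],[0,0,0],1],
])

```text
clock: 10.62
eef_pos: [661.1, 164.2, 58.8]
tcp_rot: [2.357, 0.001, 0.605]
contact_force: [0.2, -1.2, 0.1]
opening: 1.002
```

```bash
python3 - <<'E'
from h import *
Rm=Rt(-55,45,-1); g=np.array([660,163.5,58])
delta(g+1*Rm[:,2],Rm)
im=viewer.grab_frame("wrist");cv2.imwrite("pics/w11.png",im[:,:,::-1])
E
```

```text
t 10.62 pos [661.1 164.2  58.8] rpy [2.357e+00 1.000e-03 6.050e-01] q [ 0.58  0.74  1.75 -1.04  0.96  0.73] F [ 0.2 -1.2  0.1] op 1.0
shift [-0.0013 -0.0006  0.0015] rot [-0.001  0.005 -0.004] | mm 2 deg 0
```

View pics/w11.png

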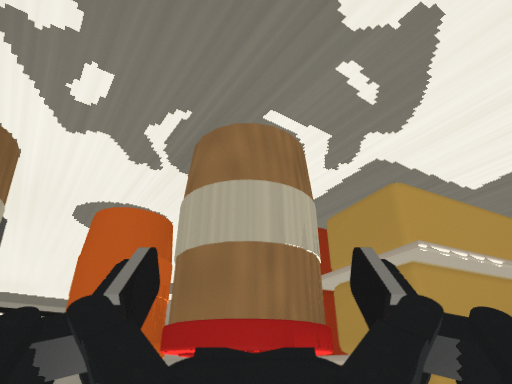

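The pot sits between the fingers, about 2 mm left of centre in the wrist view. I'll correct that and close.

Call:
send_rows([
  [[-0.002,0,0.001],[0,0,0],1],
  [[-0.002,0,0.001],[0,0,0],0.5],
  [[-0.002,0,0.001],[0,0,0],0.3],
  [[-0.002,0,0.001],[0,0,0],0.0],
  [[-0.002,0,0.001],[0,0,0],-0.5],
], squeeze=45)

```text
clock: 11.08
eef_pos: [659.8, 163.5, 59.6]
tcp_rot: [2.356, -0.0, 0.605]
contact_force: [-4.6, 1.7, 6.3]
opening: 0.691
```

Call:
send_rows([
  [[0,0,0],[0,0,0],-1],
  [[0,0,0],[0,0,0],-1],
  [[0,0,0],[0,0,0],-1],
  [[0,0,0],[0,0,0],-1],
  [[0,0,0],[0,0,0],-1],
], squeeze=45)

```text
clock: 11.5
eef_pos: [659.9, 163.9, 59.6]
tcp_rot: [2.356, -0.001, 0.606]
contact_force: [-0.9, 2.9, 1.4]
opening: 0.691
```

```bash
python3 - <<'E'
from h import *
s=status.sense();p=s['eef_pos'];Rm=R.from_euler('xyz',s['tcp_rot']).as_matrix()
delta(p+[0,0,60],Rm)
E
```

```text
t 11.5 pos [659.9 163.9  59.6] rpy [ 2.356e+00 -1.000e-03  6.060e-01] q [ 0.58  0.74  1.75 -1.04  0.96  0.74] F [-0.9  2.9  1.4] op 0.69
shift [ 0.      0.0424 -0.0424] rot [0. 0. 0.] | mm 60 deg 0
```

Gripped at 0.69 of the opening, about 59 mm, which matches the body. Lifting.

Call:
send_rows([
  [[0,0.007,-0.007],[0,0,0],-1],
  [[0,0.021,-0.021],[0,0,0],-1],
  [[0,0.042,-0.042],[0,0,0],-1],
  [[0,0.063,-0.063],[0,0,0],-1],
  [[0,0.078,-0.078],[0,0,0],-1],
])

```text
clock: 11.92
eef_pos: [660.0, 163.7, 172.4]
tcp_rot: [2.356, -0.001, 0.605]
contact_force: [1.3, 0.7, -4.1]
opening: 0.693
```

```bash
python3 - <<'E'
from h import *
s=log()
front=(np.array([709,-333.5,0])+np.array([414,-304.5,0]))/2
spot=front-52*n
# path check
A=s['eef_pos'];q=s['qpos'];print(A.round(1),s['tcp_rot'].round(3),q.round(2))
wps=[((650,60,175),-65),((625,-60,170),-80),((590,-190,130),-93),(tuple(spot+130*n+[0,0,113]),-97),(tuple(spot+[0,0,105]),-97),(tuple(spot+[0,0,90]),-97)]
for p,h in wps:
    Rm=Rt(h,45,-1); q,e=ik(np.array(p),Rm,q); print(np.round(p),h,q.round(2),round(e,4))
im=viewer.grab_frame("wrist");cv2.imwrite("pics/w12.png",im[:,:,::-1])
im=viewer.grab_frame("scene")[:,:,::-1];cv2.imwrite("pics/s12.png",cv2.resize(im[150:300,180:420],None,fx=3.3,fy=3.3,interpolation=cv2.INTER_CUBIC))
delta(*((wps[0][0]),Rt(-70,45,-1)))
E
```

```text
[660.  163.7 172.4] [ 2.356e+00 -1.000e-03  6.050e-01] [ 0.58  0.57  1.73 -0.94  1.06  0.55]
[650  60 175] -65 [ 0.44  0.54  1.78 -0.94  1.07  0.58] 0.0
[625 -60 170] -80 [ 0.27  0.54  1.8  -0.9   1.11  0.64] 0.0
[ 590 -190  130] -93 [ 0.06  0.59  1.82 -0.93  1.07  0.72] 0.0
[ 569. -241.  113.] -97 [-0.03  0.61  1.84 -0.95  1.04  0.75] 0.0
[ 557. -371.  105.] -97 [-0.25  0.63  1.83 -1.08  0.92  0.67] 0.0
[ 557. -371.   90.] -97 [-0.25  0.66  1.83 -1.1   0.91  0.7 ] 0.0
t 12.02 pos [661.4 164.4 174.3] rpy [ 2.356 -0.006  0.606] q [ 0.58  0.57  1.73 -0.94  1.06  0.55] F [ 1.2  0.5 -3.7] op 0.69
shift [-0.0688  0.0569  0.0553] rot [-0.    -0.186  0.177] | mm 105 deg 15
```

View pics/w12.png

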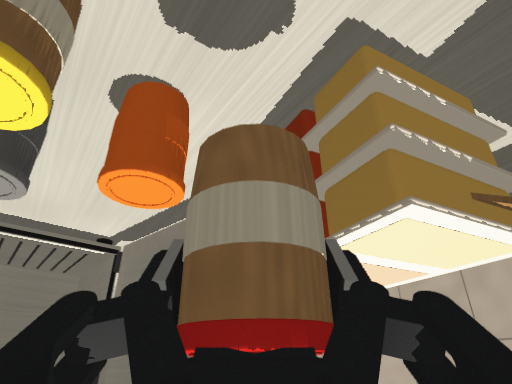

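View pics/s12.png

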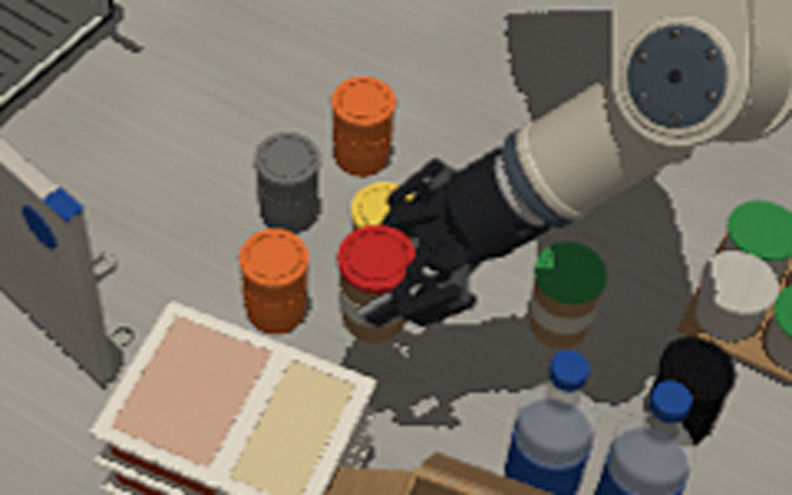

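The pot is held upright and clear of its neighbours. I'll carry it to the cupboard.

```bash
python3 - <<'E'
from h import *
delta((640,-10,175),Rt(-75,45,-1))
E
```

```text
t 12.02 pos [661.4 164.4 174.3] rpy [ 2.356 -0.006  0.606] q [ 0.58  0.57  1.73 -0.94  1.06  0.55] F [ 1.2  0.5 -3.7] op 0.69
shift [-0.1169  0.0938  0.0918] rot [-0.    -0.248  0.238] | mm 176 deg 20
```

Call:
send_rows([
  [[-0.015,0.012,0.012],[0,-0.035,0.035],-1],
  [[-0.037,0.03,0.029],[0,-0.08,0.08],-1],
  [[-0.063,0.051,0.05],[0,-0.14,0.138],-1],
  [[-0.09,0.073,0.072],[0,-0.195,0.19],-1],
  [[-0.117,0.094,0.092],[0,-0.248,0.24],-1],
])

```text
clock: 12.43
eef_pos: [638.9, -12.0, 173.5]
tcp_rot: [2.357, 0.001, 0.257]
contact_force: [1.5, -0.6, -3.8]
opening: 0.692
```

```bash
python3 - <<'E'
from h import *
front=(np.array([709,-333.5,0])+np.array([414,-304.5,0]))/2
spot=front-52*n
delta((592,-160,140),Rt(-91,45,-1))
E
```

```text
t 12.43 pos [638.9 -12.  173.5] rpy [2.357e+00 1.000e-03 2.570e-01] q [ 0.34  0.55  1.77 -0.9   1.12  0.62] F [ 1.5 -0.6 -3.8] op 0.69
shift [-0.083   0.0692  0.1165] rot [-0.001 -0.193  0.195] | mm 159 deg 16
```

Call:
send_rows([
  [[-0.017,0.014,0.023],[0,-0.04,0.04],-1],
  [[-0.035,0.03,0.048],[0,-0.08,0.08],-1],
  [[-0.055,0.046,0.077],[0,-0.13,0.13],-1],
  [[-0.073,0.061,0.102],[0,-0.17,0.17],-1],
  [[-0.083,0.069,0.1165],[0,-0.193,0.195],-1],
])

```text
clock: 12.85
eef_pos: [589.2, -163.1, 137.8]
tcp_rot: [2.357, 0.004, -0.023]
contact_force: [-0.5, 0.3, -4.2]
opening: 0.696
```

```bash
python3 - <<'E'
from h import *
front=(np.array([709,-333.5,0])+np.array([414,-304.5,0]))/2
spot=front-52*n
delta(spot+115*n+[0,0,112],Rt(-96,45,-1))
im=viewer.grab_frame("wrist");cv2.imwrite("pics/w13.png",im[:,:,::-1])
im=viewer.grab_frame("scene")[:,:,::-1];cv2.imwrite("pics/s13.png",cv2.resize(im[60:260,80:320],None,fx=3.2,fy=3,interpolation=cv2.INTER_CUBIC))
E
```

```text
t 12.85 pos [ 589.2 -163.1  137.8] rpy [ 2.357  0.004 -0.023] q [ 0.1   0.58  1.83 -0.91  1.09  0.72] F [-0.5  0.3 -4.2] op 0.7
shift [-0.0195  0.048   0.0845] rot [-0.    -0.055  0.061] | mm 99 deg 5
```

View pics/w13.png

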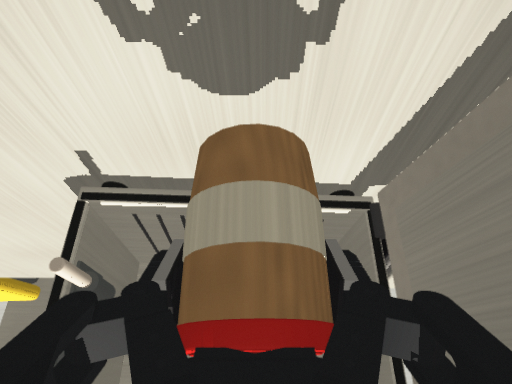

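View pics/s13.png

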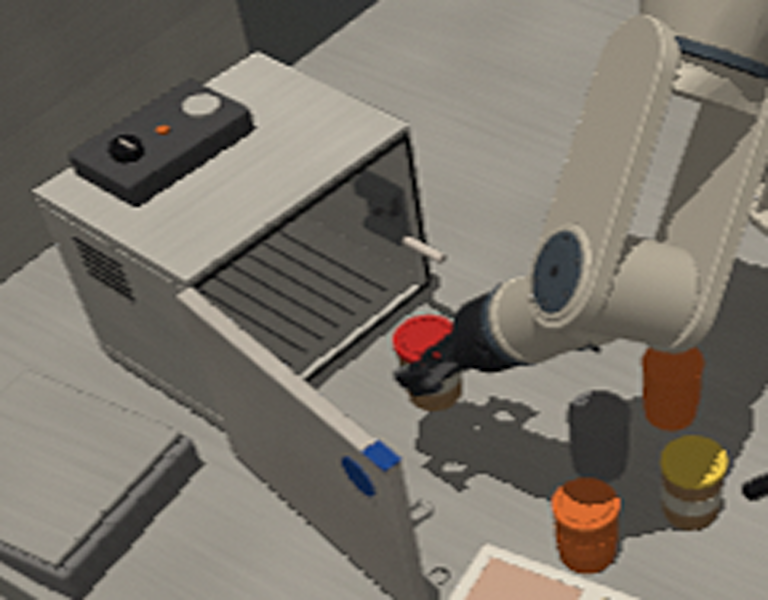

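The wrist view shows the cupboard's floor lip from (80,192) to (376,200) and the pot at x≈255. I'll use those corners to double-check the cupboard frame.

```bash
python3 - <<'E'
from h import *
for p in [(80,190),(376,198),(80,201),(376,208)]: print(p,[onz("wrist",p,z).round(1) for z in (12,30)])
front=(np.array([709,-333.5,0])+np.array([414,-304.5,0]))/2
w=(np.array([709,-333.5,30])-[414,-304.5,30]);
print(proj("wrist",np.array([[414,-304.5,30],[709,-333.5,30],[414,-304.5,0],[709,-333.5,0]])).round(0))
E
```

```text
(80, 190) [array([ 405. , -318.2,   12. ]), array([ 426.2, -285. ,   30. ])]
(376, 198) [array([ 714.2, -341. ,   12. ]), array([ 700.4, -305.3,   30. ])]
(80, 201) [array([ 392.4, -343.5,   12. ]), array([ 415. , -307.5,   30. ])]
(376, 208) [array([ 721.9, -366.2,   12. ]), array([ 707.1, -327.6,   30. ])]
[[ 77. 200.]
 [376. 210.]
 [ 85. 173.]
 [371. 185.]]
```

The predicted floor front edge, (77,200) to (376,210), agrees with the picture. Moving in.

Call:
send_rows([
  [[-0.004,0.01,0.017],[0,-0.011,0.012],-1],
  [[-0.009,0.022,0.038],[0,-0.025,0.028],-1],
  [[-0.014,0.034,0.06],[0,-0.04,0.043],-1],
  [[-0.018,0.044,0.078],[0,-0.05,0.055],-1],
  [[-0.0195,0.048,0.0845],[0,-0.055,0.061],-1],
])

```text
clock: 13.37
eef_pos: [566.0, -257.7, 110.3]
tcp_rot: [2.356, 0.003, -0.106]
contact_force: [-0.9, 1.1, -2.7]
opening: 0.692
```

```bash
python3 - <<'E'
from h import *
front=(np.array([709,-333.5,0])+np.array([414,-304.5,0]))/2
spot=front-52*n
delta(spot+[0,0,106],Rt(-96,45,-1))
E
```

```text
t 13.37 pos [ 566.  -257.7  110.3] rpy [ 2.356  0.003 -0.106] q [-0.06  0.61  1.85 -0.98  1.02  0.74] F [-0.9  1.1 -2.7] op 0.69
shift [0.0026 0.0772 0.0833] rot [-0.     0.003  0.001] | mm 114 deg 0
```

Call:
send_rows([
  [[0,0.014,0.015],[0,0,0],-1],
  [[0.001,0.032,0.035],[0,0,0],-1],
  [[0.002,0.053,0.057],[0,0,0],-1],
  [[0.0025,0.07,0.076],[0,0,0],-1],
  [[0.0026,0.077,0.083],[0,0,0],-1],
])

```text
clock: 13.78
eef_pos: [556.0, -372.2, 105.5]
tcp_rot: [2.356, 0.004, -0.107]
contact_force: [-0.7, -0.3, -3.6]
opening: 0.693
```

```bash
python3 - <<'E'
from h import *
front=(np.array([709,-333.5,0])+np.array([414,-304.5,0]))/2
spot=front-52*n
delta(spot+[0,0,92],Rt(-96,45,-1))
im=viewer.grab_frame("wrist");cv2.imwrite("pics/w14.png",im[:,:,::-1])
im=viewer.grab_frame("scene")[:,:,::-1];cv2.imwrite("pics/s14.png",cv2.resize(im[60:200,100:260],None,fx=4.4,fy=4.2,interpolation=cv2.INTER_CUBIC))
E
```

```text
t 13.78 pos [ 556.  -372.2  105.5] rpy [ 2.356  0.004 -0.107] q [-0.25  0.63  1.83 -1.09  0.91  0.66] F [-0.7 -0.3 -3.6] op 0.69
shift [ 0.0004 -0.0106  0.0085] rot [-0.     0.004  0.001] | mm 14 deg 0
```

View pics/w14.png

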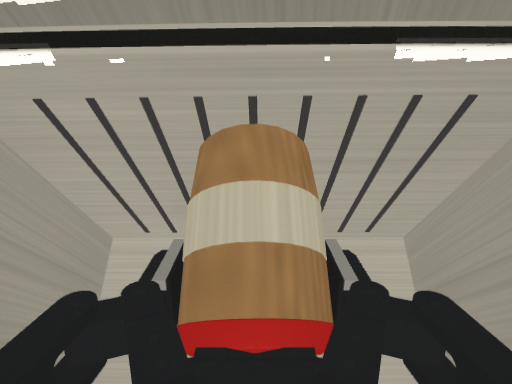

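View pics/s14.png

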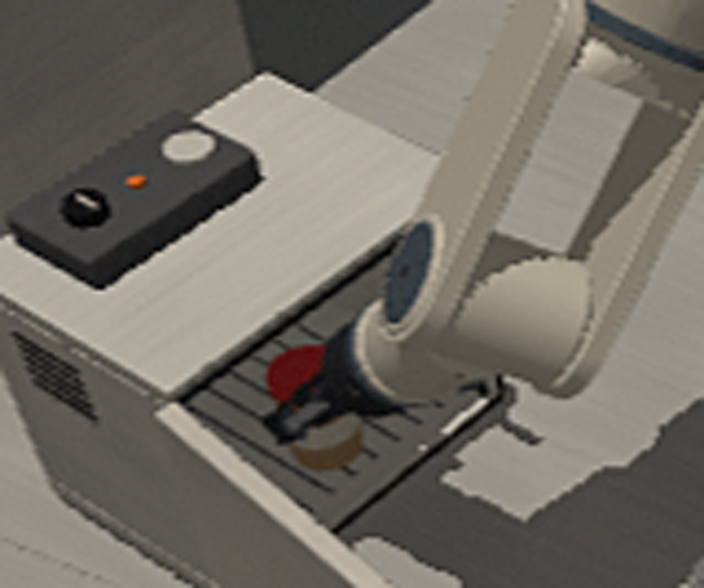

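The pot is centred inside the cupboard, with its base well behind the lip at row 40. Lowering slowly now.

Call:
send_rows([
  [[0,-0.002,0.002],[0,0,0],-1],
  [[0,-0.005,0.005],[0,0,0],-1],
  [[0,-0.0075,0.0075],[0,0,0],-1],
  [[0,-0.009,0.009],[0,0,0],-1],
  [[0,-0.0095,0.0095],[0,0,0],-1],
])

```text
clock: 14.3
eef_pos: [556.1, -370.3, 91.3]
tcp_rot: [2.357, 0.004, -0.107]
contact_force: [0.1, -0.3, -3.4]
opening: 0.69
```

Call:
send_rows([
  [[0,-0.0003,0.0003],[0,0,0],-1],
  [[0,-0.0006,0.0006],[0,0,0],-1],
  [[0,-0.0009,0.0009],[0,0,0],-1],
  [[0,-0.0012,0.0012],[0,0,0],-1],
  [[0,-0.0012,0.0012],[0,0,0],-1],
])

```text
clock: 14.72
eef_pos: [556.2, -370.3, 89.8]
tcp_rot: [2.357, 0.004, -0.107]
contact_force: [0.0, 0.5, -4.5]
opening: 0.693
```

Call:
send_rows([
  [[0,-0.0003,0.0003],[0,0,0],-1],
  [[0,-0.0006,0.0006],[0,0,0],-1],
  [[0,-0.0009,0.0009],[0,0,0],-1],
  [[0,-0.0011,0.0011],[0,0,0],-1],
  [[0,-0.0011,0.0011],[0,0,0],-1],
])

```text
clock: 15.13
eef_pos: [556.2, -370.5, 89.6]
tcp_rot: [2.355, 0.003, -0.107]
contact_force: [-2.9, 6.0, 8.9]
opening: 0.691
```

Contact with the floor at z 89.6, as predicted. I'll ease off slightly and release.

Call:
send_rows([
  [[0,0.0004,-0.0004],[0,0,0],-1],
  [[0,0.0004,-0.0004],[0,0,0],0.5],
  [[0,0.0004,-0.0004],[0,0,0],0.7],
  [[0,0.0004,-0.0004],[0,0,0],0.9],
  [[0,0.0004,-0.0004],[0,0,0],1],
])

```text
clock: 15.55
eef_pos: [556.4, -370.6, 90.3]
tcp_rot: [2.355, 0.003, -0.107]
contact_force: [0.4, -0.1, -0.7]
opening: 0.998
```

Call:
send_rows([
  [[0,0,0],[0,0,0],1],
  [[0,0,0],[0,0,0],1],
  [[0,0,0],[0,0,0],1],
  [[0,0,0],[0,0,0],1],
  [[0,0,0],[0,0,0],1],
])

```text
clock: 15.97
eef_pos: [556.3, -370.7, 90.3]
tcp_rot: [2.355, 0.003, -0.107]
contact_force: [-0.9, 0.1, -0.3]
opening: 0.998
```

```bash
python3 - <<'E'
from h import *
s=status.sense();delta(s['eef_pos'],R.from_euler('xyz',s['tcp_rot']).as_matrix())
im=viewer.grab_frame("wrist");cv2.imwrite("pics/w15.png",im[:,:,::-1])
E
```

```text
t 15.97 pos [ 556.3 -370.7   90.3] rpy [ 2.355  0.003 -0.107] q [-0.25  0.65  1.84 -1.11  0.9   0.69] F [-0.9  0.1 -0.3] op 1.0
shift [0. 0. 0.] rot [0. 0. 0.] | mm 0 deg 0
```

View pics/w15.png

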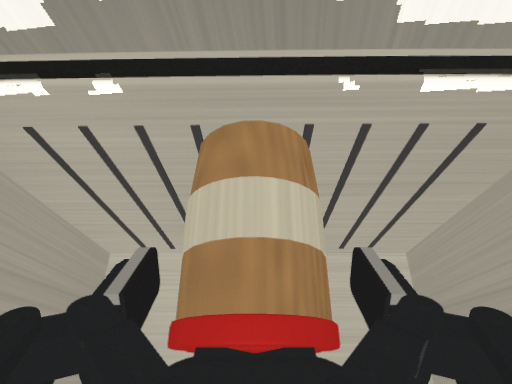

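The pot stands free, with clear gaps to both fingers. Withdrawing along the tool axis.

Call:
send_rows([
  [[0,0,-0.01],[0,0,0],1],
  [[0,0,-0.03],[0,0,0],1],
  [[0,0,-0.06],[0,0,0],1],
  [[0,0,-0.09],[0,0,0],1],
  [[0,0,-0.12],[0,0,0],1],
])

```text
clock: 16.43
eef_pos: [565.4, -284.9, 176.2]
tcp_rot: [2.355, 0.004, -0.107]
contact_force: [1.0, -0.6, -0.2]
opening: 1.0
```

Call:
send_rows([
  [[0,-0.01,-0.03],[0,0,0],1],
  [[0,-0.02,-0.065],[0,0,0],1],
  [[0,-0.03,-0.1],[0,0,0],1],
  [[0,-0.04,-0.13],[0,0,0],1],
  [[0,-0.04,-0.15],[0,0,0],1],
])

```text
clock: 16.85
eef_pos: [580.6, -147.8, 255.2]
tcp_rot: [2.357, 0.003, -0.105]
contact_force: [0.4, 0.2, -0.1]
opening: 0.999
```

```bash
python3 - <<'E'
from h import *
s=log();print(s['clock'],s['eef_pos'].round(1),s['contact_force'].round(1),s['qpos'].round(2))
im=viewer.grab_frame("wrist");cv2.imwrite("pics/w16.png",im[:,:,::-1])
im=viewer.grab_frame("scene")[:,:,::-1];cv2.imwrite("pics/s16.png",im)
E
```

```text
16.85 [ 580.6 -147.8  255.2] [ 0.4  0.2 -0.1] [ 0.12  0.43  1.75 -0.79  1.3   0.59]
```

View pics/w16.png

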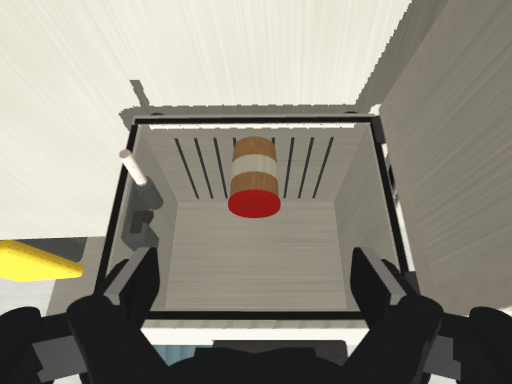

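View pics/s16.png

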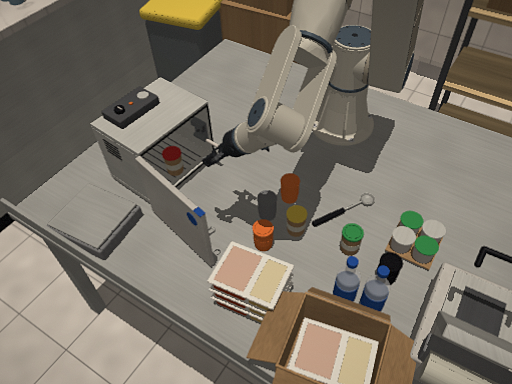

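The pot stands upright inside, at wrist (254,175), behind the lip at row 120, and the door is wide open. I'll retreat a bit more and do a final numeric check.

Call:
send_rows([
  [[-0.02,0,-0.04],[0,0,0],1],
  [[-0.04,0,-0.08],[0,0,0],1],
  [[-0.06,0,-0.11],[0,0,0],1],
  [[-0.06,0,-0.12],[0,0,0],1],
  [[-0.06,0,-0.12],[0,0,0],1],
])

```text
clock: 17.37
eef_pos: [531.3, -56.6, 343.2]
tcp_rot: [2.358, -0.004, -0.102]
contact_force: [0.6, 0.9, -1.0]
opening: 1.001
```

```bash
python3 - <<'E'
from h import *
s=log();print(s['clock'],s['eef_pos'].round(1),s['contact_force'].round(1),np.abs(s['qvel']).max())
P=viewer.camera_params("wrist")
im=viewer.grab_frame("wrist");cv2.imwrite("pics/w17.png",im[:,:,::-1])
t=viewer.grab_frame("top")[:,:,::-1];cv2.imwrite("pics/t17.png",t)
h=cv2.cvtColor(im,cv2.COLOR_RGB2HSV).astype(int)
m=((h[...,0]<8)|(h[...,0]>172))&(h[...,1]>120)&(h[...,2]>60)
k,l,st,ce=cv2.connectedComponentsWithStats(m.astype(np.uint8)); 
for i in range(1,k):
    if st[i,4]>150:
        X=onz("wrist",ce[i],115,P); f=np.array([561.5,-319,0]); v=X-f
        print(st[i],ce[i].round(1),X.round(1),"depth behind front",(-v@n).round(1),"along to hinge",(-v@d0).round(1))
hs={"yellow":((24,150,60),(34,255,255)),"green":((45,100,40),(80,255,255)),"orange":((7,150,60),(18,255,255))}
for f in ("scene0","s16"):
    b=cv2.cvtColor(cv2.imread(f"pics/{f}.png"),cv2.COLOR_BGR2HSV)
    for kk,(a,c) in hs.items():
        k,l,st,ce=cv2.connectedComponentsWithStats(cv2.inRange(b,np.array(a),np.array(c)))
        print(f,kk,[st[i,:4].tolist() for i in range(1,k) if st[i,4]>100])
cv2.imwrite("pics/t17c.png",cv2.resize(t[60:300,80:450],None,fx=2.1,fy=2.1,interpolation=cv2.INTER_CUBIC))
E
```

```text
17.3667 [531.3 -56.6 343.2] [ 0.6  0.9 -1. ] 0.06197970935248213
[270 165  41  25 823] [289.9 177.1] [ 555.9 -366.1  115. ] depth behind front 47.4 along to hinge -1.1
scene0 yellow []
scene0 green [[401, 211, 22, 18], [342, 224, 21, 18], [415, 235, 24, 21]]
scene0 orange [[281, 173, 19, 30], [253, 219, 20, 32]]
s16 yellow []
s16 green [[401, 211, 22, 18], [342, 224, 21, 18], [415, 235, 24, 21]]
s16 orange [[281, 174, 19, 30], [253, 219, 21, 32]]
```

View pics/t17c.png

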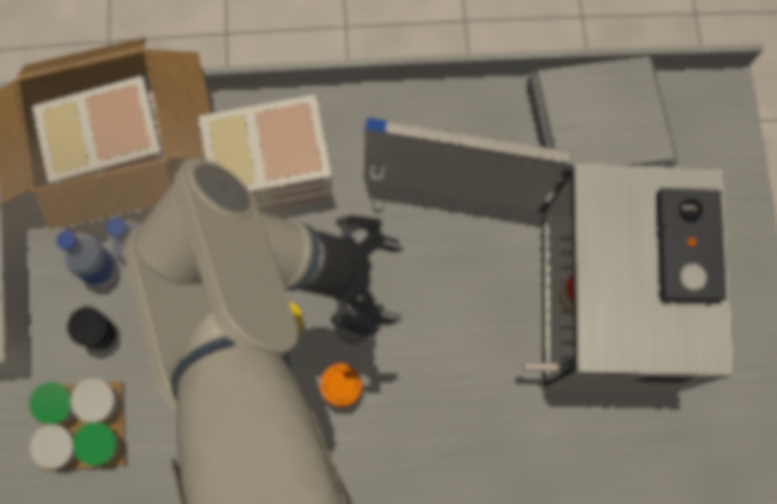

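The top view shows the door open past square, (570,157) to (375,125), the red pot inside at (572,287), and the arm touching nothing.

```bash
python3 - <<'E'
from h import *
v=onz("top",(80+370/2.1,60+133/2.1),258)-H
print("door angle ~",np.arctan2(v@n,v@d0).round(2))
from rig import job
print(job.sign_off())
E
```

```text
door angle ~ 1.69
the job is handed in; nothing more can be done
None
```

I pushed the door in at the blue mark (about 13 N, 5 mm) until the catch let go. Then I hooked the door behind its free edge and swung it wide open. I gripped the red-lidded pot from the side at 45°, carried it upright, set it on the cupboard floor and released it. The job was handed in at about 17.5 s of the 64 s allowed.

The last checks agreed with the goal:
- **Door:** it stands at about 1.69 rad, which is past square.
- **Pot:** it is upright, with its centre about 47 to 52 mm behind the front plane and midway between the walls. Its front edge is therefore about 15 mm or more inside. Floor contact on setting down was about 9 N.
- **Other things:** the green and orange pots measured within one pixel of where they started. The yellow pot (my colour check found nothing for it), the stack, bottles, ladle and yoghurt pack I judged only by eye or did not check one by one.
- **Robot:** it stood clear of everything, with no contact force.

No check failed.

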